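# Tighten two spoke nipples by counted quarter turns

## Robot

A 7-joint arm with a two-finger parallel gripper is mounted at the origin on the work surface. World frame = base frame: x ahead of the robot, y to its left, z up, the work surface at z = 0. Lengths are in m, angles in rad, forces in N, time in s.
With the tool pointing down it reaches from about 0.425 to 0.925 m from the base axis. Payload 6.8 kg.
Tool frame: the origin (TCP) lies at the very end of the fingers, on their centre line; the grasp point (between the pads) lies 19 mm behind it; y points along the fingers, x is the direction in which the jaws open and shut, and the axes are right-handed (so a half turn about y gives the same grasp; the last joint's range is limited). The gripper opens to 85 mm and grips with 20 to 120 N. Pads are 22 mm wide; open, the fingers measure 114 mm over their backs; the gripper's body (76 mm by 85 mm) begins 54 mm behind the grasp point. The pads swing forward as they close: fully open they stand 13 mm farther back than shut.
Start: joints at [-1.351, 0.477, 0.022, 1.555, -0.011, 1.109, -0.083], TCP at [0.217, 0.639, 0.231] pointing down, gripper open.
Joint ranges: [-2.96, 2.96], [-0.34, 2.1], [-1.41, 1.46], [0.24, 2.44], [-1.37, 4.51], [0.17, 1.92], [-2.96, 2.96]. Speed limits (rad/s): [2.39, 2.39, 3.14, 3.14, 3.14, 3.14, 3.14].

## Interface

Orientations are given as a rotation vector (axis times angle).
In Python, from bench import r, imaging gives the robot as it stands.
- The arm moves only by the shell command python3 -m jog 'ROWS' [FORCE]. ROWS is text: rows parted by semicolons, each of 7 numbers parted by spaces: the turn, a rotation vector about the tool's x, y, z in degrees, then the shift along the tool's x, y, z in mm, then the opening, from 0 (shut) to 1 (fully open). A call has exactly 5 rows; each row shifts and turns the commanded pose from where the row before left it, along the tool's axes as they then stand; what a row does not reach is not made up. A row lasts 1/12 s, in which the tool goes at most 41.7 mm and 7.16 degrees, less where a joint would pass 70% of its speed; a pose out of reach is approached as far as the arm can. A call with a gripper value outside its range is refused whole. The fingers move at their own pace and stop on an object; FORCE is the grip in N (left out, the last holds). Time passes only in rows, so rows that do not move let the fingers close, or fill a call up. It gives the time, the measured TCP pose, the force and the opening at its end, in the units of the state.
- r.get_obs(): the state, without advancing time (a new reading comes with each control period).
- imaging.grab_frame(name): name is "side" or "top" or "wrist"; returns a dict with "color" (480x640x3 uint8, red, green, blue), "z_map" (480x640 float32, m along the optical axis (not along the pixel's ray), 0 where there is no reading), "fx", "fy", "cx", "cy" (pixels), "k1" (the pictures are not rectified: a ray, as slopes to the right and down, at radius r is drawn at 1 + k1 r^2 times it, then the intrinsics apply), "world_to_cam" (4x4, takes a point from world to camera coordinates); the wrist camera has in their place "hand_eye" (4x4, takes a point from camera to tool coordinates, whose origin is the TCP and whose axes are the tool frame's). Camera axes: x right, y up, looking along -z (the intrinsics and any distortion apply to the point x, -y, -z); pixel columns grow to the right and rows downward; lengths in m; the calibration is good to about 2 mm. A picture is of the moment at which its call begins: read the wrist's pose just before it.
- r.hand_in(): hands the job in, once; it reports no verdict.
The state is a dict: "clock": time; "joints": joint angles; "qvel": joint speeds; "tau": joint torques, N m; "tcp_pos": TCP position; "orientation": TCP orientation; "contact_force": force on the tool from outside, world axes, zero at the start; "moment": the same for the moment, N m; "grip_width": finger opening in m.
Only numpy, scipy, OpenCV 4.12 (cv2) and the standard library are available. Lean on these libraries where they do the work, as an engineer would, in place of code of your own. Each camera call takes 0.05 s, during which the arm holds its last target.

## Task

With the T key, first tighten the uppermost nipple on the wheel's rim by one quarter turn, then the next nipple round the rim on the robot's right by two quarter turns, clockwise as seen from outside the rim; count the turns on the nipple itself, because the key is a loose fit. Work gently so that the rim is not bent, keep the fingers off the wheel, leave the nipple on the left and the things round about as they are, and finally stand the key back in its wooden block.

Things in the scene. Friction and masses are not known exactly. Their poses are not given: they have to be found in the camera images.
- wheel: Steel hand-cart wheel without tyre, 219 mm across, upright in a truing stand, clamped (does not spin). Origin: hub centre, 125 mm above the table; x = axle, pointing away from the robot; rim in the y-z plane. The rim is a channel: bed 38 mm wide at radius 104 mm, its rolled edges rise 5.5 mm above the bed. 15 square brass spoke nipples stand out of the bed, 24 degrees apart.
- stand: Green steel truing stand that holds the wheel, fixed; base plate 120 x 200 mm, origin under its centre, straight below the hub; its two uprights, 48 mm before and behind the wheel's middle, end 128 mm above the table.
- head_left (a point): Centre of the outer end of a square brass nipple: the next one round the rim on the robot's left (+y) of the uppermost. It is 12 mm square and 10 mm tall, topped by an 8 mm square pilot 4 mm tall: this point is 14 mm above the rim bed. z points outward along its axis, away from the hub; x and y are square to its flats and turn with it; its starting heading is arbitrary.
- nipple_left (a joint): Turn of that nipple since the start, rad: 0 at the start, growing clockwise as seen from outside the rim looking towards the hub (tightening); to be left as it is. It turns stiffly (about 0.06 Nm) and stays where it is left.
- head_top (a point): Centre of the outer end of a square brass nipple: the uppermost nipple of the rim. It is 12 mm square and 10 mm tall, topped by an 8 mm square pilot 4 mm tall: this point is 14 mm above the rim bed. z points outward along its axis, away from the hub; x and y are square to its flats and turn with it; its starting heading is arbitrary.
- nipple_top (a joint): Turn of that nipple since the start, rad: 0 at the start, growing clockwise as seen from outside the rim looking towards the hub (tightening); wanted: one quarter turn = 1.571. It turns stiffly (about 0.06 Nm) and stays where it is left.
- head_right (a point): Centre of the outer end of a square brass nipple: the next one round the rim on the robot's right (-y) of the uppermost. It is 12 mm square and 10 mm tall, topped by an 8 mm square pilot 4 mm tall: this point is 14 mm above the rim bed. z points outward along its axis, away from the hub; x and y are square to its flats and turn with it; its starting heading is arbitrary.
- nipple_right (a joint): Turn of that nipple since the start, rad: 0 at the start, growing clockwise as seen from outside the rim looking towards the hub (tightening); wanted: two quarter turns = 3.142. It turns stiffly (about 0.06 Nm) and stays where it is left.
- key_grip (a point): Centre of the handle of the loose T key (140 g): a black bar 56 mm long (x), 14 mm thick (y, pinch here), 28 mm tall. z points from socket to handle. The square steel socket's mouth is 62 mm below: 21 mm outside, 15 mm inside (sides along x, y), 16 mm deep. On a nipple it has 15 to 30 degrees of play each way; seated, the mouth stands on the rim bed. It starts socket down in the holder.
- holder: Wooden block 70 x 70 x 30 mm fixed on the table, origin at the centre of its underside, z up. In its middle a round pocket 38 mm across, 22 mm deep with a 3 mm chamfer; its floor is 8 mm above the table, so the parked key's handle centre (key_grip) is 70 mm above the holder's origin.
- jar: Closed glass jar, 60 mm across, 70 mm tall; origin at its underside. A bystander: leave alone.
- tyre: Black solid rubber tyre lying flat, 256 mm across, 38 mm tall. A bystander: leave alone.
- spanner: Steel spanner lying on the table. A bystander: leave alone.
- oilcan: Grey can, 68 mm across, 110 mm tall. A bystander: leave alone.
Things that resemble listed ones, but are neither listed nor needed, are in the scene too. Of the things like the part that bears key_grip, leave any that is blue; of the rest the smaller one is meant.

How it is judged:
By the outcome, as a careful person would: the job done as asked, in the order asked, and still so for the second after the job is handed in, with the robot touching nothing.
It also fails if it takes over 67 s, if anything falls off the work surface, if the arm or the gripper's body presses on something with over 40 N, if the wrist force passes 120 N, or if a joint passes its speed limit or range.

## Working session

There is one attempt and no reset: what is moved stays moved. The work goes in short steps, Python scripts to look and compute and a shell command to move; the robot and the scene stay as the last step left them, time stands still between calls to the robot, and variables do not carry over. Pictures are saved under pics/ and viewed, and the job is handed in when it is done.

```bash
ls -la; mkdir -p pics; cat > h.py <<'E'
import numpy as np, cv2, pickle
from bench import r, imaging
from scipy.spatial.transform import Rotation as R
def grab(name, tag):
    o=r.get_obs(); f=imaging.grab_frame(name)
    if name=='wrist':
        T=np.eye(4);T[:3,:3]=R.from_rotvec(o['orientation']).as_matrix();T[:3,3]=o['tcp_pos']
        f['c2w']=T@np.array(f['hand_eye'])
    else: f['c2w']=np.linalg.inv(np.array(f['world_to_cam']))
    cv2.imwrite(f'pics/{tag}.png',f['color'][:,:,::-1]); pickle.dump(f,open(f'pics/{tag}.pkl','wb')); return f
def load(tag): return pickle.load(open(f'pics/{tag}.pkl','rb'))
def slopes(f,u,v):
    K=np.array([[f['fx'],0,f['cx']],[0,f['fy'],f['cy']],[0,0,1.]])
    p=cv2.undistortPoints(np.array([[[u,v]]],float),K,np.array([f['k1'],0,0,0.]))[0,0]; return p
def ray(f,u,v):
    p=slopes(f,u,v); d=f['c2w'][:3,:3]@np.array([p[0],-p[1],-1]); return f['c2w'][:3,3],d
def pt(f,u,v,w=0):
    z=f['z_map'][int(v)-w:int(v)+w+1,int(u)-w:int(u)+w+1]; z=z[z>0]
    if len(z)==0: return None
    c,d=ray(f,u,v); return c+d*np.median(z)
def atz(f,u,v,z):
    c,d=ray(f,u,v); return c+d*(z-c[2])/d[2]
def proj(f,P):
    P=np.atleast_2d(P); w=np.linalg.inv(f['c2w']); q=P@w[:3,:3].T+w[:3,3]
    s=np.stack([q[:,0]/-q[:,2],-q[:,1]/-q[:,2]],1); s=s*(1+f['k1']*(s**2).sum(1,keepdims=True))
    return s*[f['fx'],f['fy']]+[f['cx'],f['cy']]
def cloud(f):
    z=f['z_map']; v,u=np.nonzero(z>0)
    K=np.array([[f['fx'],0,f['cx']],[0,f['fy'],f['cy']],[0,0,1.]])
    p=cv2.undistortPoints(np.stack([u,v],1)[:,None].astype(float),K,np.array([f['k1'],0,0,0.]))[:,0]
    zz=z[v,u]; q=np.stack([p[:,0]*zz,-p[:,1]*zz,-zz],1)
    return q@f['c2w'][:3,:3].T+f['c2w'][:3,3],u,v,f['color'][v,u]
def tri(l):
    A=np.zeros((3,3));b=np.zeros(3)
    for f,u,v in l:
        c,d=ray(f,u,v);d=d/np.linalg.norm(d);M=np.eye(3)-np.outer(d,d);A+=M;b+=M@c
    return np.linalg.solve(A,b)
E
python3 - <<'E'
from h import *
for n in ['side','top','wrist']:
    f=grab(n,n+'0'); print(n,f['fx'],f['k1'],f['c2w'].round(3).tolist(),(f['z_map']>0).mean())
o=r.get_obs();print(o); print(R.from_rotvec(o['orientation']).as_matrix().round(3))
E
```

```text
total 12
drwxr-xr-x  3 agent agent 4096 Dec  6 22:51 .
drwxr-xr-x 23 root  root  4096 Dec  6 22:51 ..
drwxr-xr-x  2 agent agent 4096 Dec  6 22:51 pics
side 470.5782608290683 -0.11966283615483918 [[0.985, 0.089, -0.146, 0.36], [-0.171, 0.529, -0.831, -1.018], [0.003, 0.844, 0.536, 0.807], [0.0, 0.0, 0.0, 1.0]] 0.9960872395833333
top 474.48736016897107 0.03646312610834762 [[0.013, 0.99, -0.14, 0.365], [-1.0, 0.012, -0.007, 0.006], [-0.006, 0.14, 0.99, 1.469], [0.0, 0.0, 0.0, 1.0]] 0.9961555989583334
wrist 363.6056590976188 0.018792291814825998 [[0.322, -0.895, -0.31, 0.137], [0.947, 0.304, 0.107, 0.667], [-0.002, -0.327, 0.945, 0.373], [0.0, 0.0, 0.0, 1.0]] 0.9959244791666667
{'clock': 0.15, 'joints': array([-1.35109982,  0.47764708,  0.02232551,  1.55621988, -0.01147168,
        1.10929613, -0.08308203]), 'qvel': array([ 4.57263521e-04, -2.92825124e-03,  3.97539379e-04, -1.67835004e-03,
        3.32514996e-05, -1.55552790e-03, -5.63238083e-05]), 'tau': array([ 2.92968340e-03, -5.96924686e+01,  1.61025580e+00, -2.81490880e+01,
        1.26479461e-02,  6.53164912e-03,  1.49529935e-06]), 'tcp_pos': array([0.21717505, 0.63862421, 0.23052582]), 'orientation': array([-1.34756183, -0.96369501,  0.96551761]), 'contact_force': array([ 0.29074523, -0.87350826,  0.0971303 ]), 'moment': array([ 0.01139262,  0.0423758 , -0.01862993]), 'grip_width': 0.08532597874759133}
[[ 0.322 -0.    -0.947]
 [ 0.947 -0.001  0.322]
 [-0.001 -1.    -0.   ]]
```

View pics/side0.png

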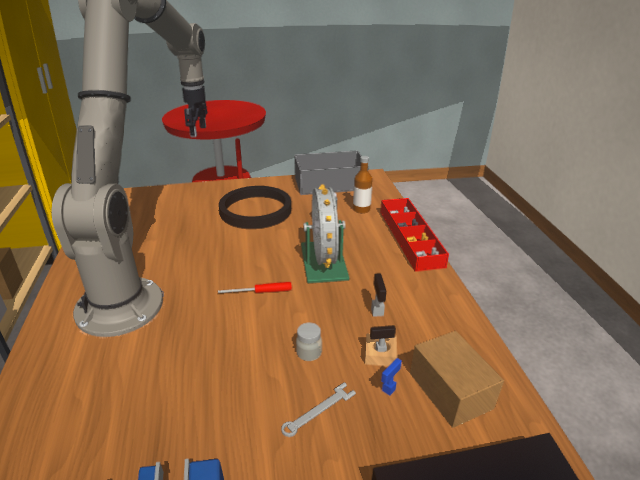

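View pics/top0.png

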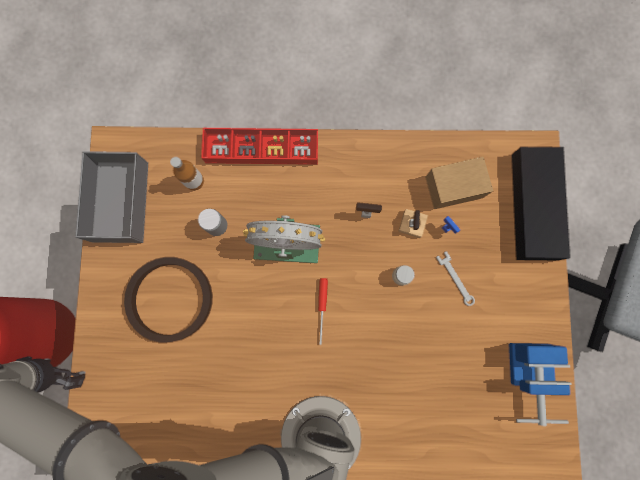

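View pics/wrist0.png

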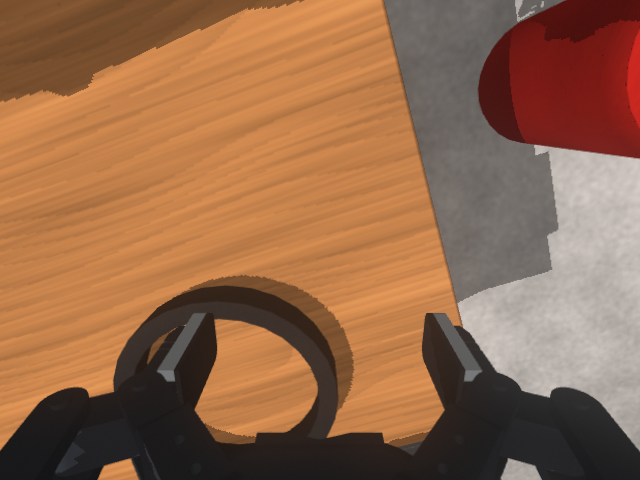

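```bash
python3 - <<'E'
from h import *
for t in ['side0','top0']:
    f=load(t)
    c=f['color']
    reg={'side0':[(290,170,370,290),(350,265,410,400)],'top0':[(235,205,335,270),(350,190,470,245)]}[t]
    for i,(a,b,c2,d) in enumerate(reg):
        im=c[b:d,a:c2,::-1]; s=min(800//(c2-a),600//(d-b)); cv2.imwrite(f'pics/crop_{t}_{i}.png',cv2.resize(im,None,fx=s,fy=s,interpolation=cv2.INTER_NEAREST)); print(t,i,s)
P,u,v,c=cloud(load('top0'))
def rep(n,m): 
    Q=P[m]; print(n,m.sum(),Q.min(0).round(3),Q.max(0).round(3),np.median(Q,0).round(3))
rep('keyA',(u>350)&(u<385)&(v>200)&(v<220)&(P[:,2]>.04))
rep('keyB',(u>408)&(u<424)&(v>205)&(v<232)&(P[:,2]>.045))
rep('holder',(u>398)&(u<430)&(v>205)&(v<240)&(P[:,2]>.02)&(P[:,2]<.04))
rep('blue',(u>440)&(u<465)&(v>212)&(v<238)&(P[:,2]>.01))
rep('wheel',(u>235)&(u<330)&(v>210)&(v<255)&(P[:,2]>.2))
rep('box',(u>430)&(u<490)&(v>160)&(v<203)&(P[:,2]>.04))
rep('table',(u>300)&(u<500)&(v>320)&(v<360))
P,u,v,c=cloud(load('side0'))
print('side')
rep('keyB',(u>365)&(u<400)&(v>324)&(v<342)&(P[:,2]>.045))
rep('keyA',(u>370)&(u<390)&(v>270)&(v<320)&(P[:,2]>.05))
rep('wheel',(u>300)&(u<350)&(v>180)&(v<280)&(P[:,2]>.2))
rep('table',(u>100)&(u<200)&(v>340)&(v<460))
E
```

```text
side0 0 5
side0 1 4
top0 0 8
top0 1 6
keyA 212 [ 0.66  -0.169  0.046] [ 0.685 -0.095  0.107] [ 0.669 -0.132  0.099]
keyB 118 [ 0.611 -0.285  0.056] [ 0.667 -0.268  0.092] [ 0.638 -0.274  0.082]
holder 396 [ 0.596 -0.319  0.02 ] [ 0.681 -0.233  0.04 ] [ 0.635 -0.269  0.03 ]
blue 176 [ 0.603 -0.405  0.011] [ 0.65  -0.36   0.085] [ 0.624 -0.379  0.071]
wheel 1001 [0.55  0.023 0.2  ] [0.604 0.202 0.248] [0.577 0.11  0.224]
box 2103 [ 0.69 -0.5   0.04] [ 0.818 -0.32   0.1  ] [ 0.753 -0.404  0.089]
table 7729 [ 0.221 -0.537 -0.011] [0.343 0.065 0.022] [ 0.282 -0.236 -0.   ]
side
keyB 336 [ 0.612 -0.289  0.046] [ 0.668 -0.27   0.088] [ 0.638 -0.284  0.076]
keyA 272 [ 0.66  -0.176  0.052] [ 0.685 -0.1    0.104] [ 0.667 -0.15   0.097]
wheel 532 [0.549 0.02  0.2  ] [0.599 0.199 0.245] [0.575 0.071 0.224]
table 11738 [-0.02  -0.567 -0.006] [ 0.23  -0.128  0.126] [ 0.122 -0.331 -0.   ]
```

View pics/crop_side0_0.png

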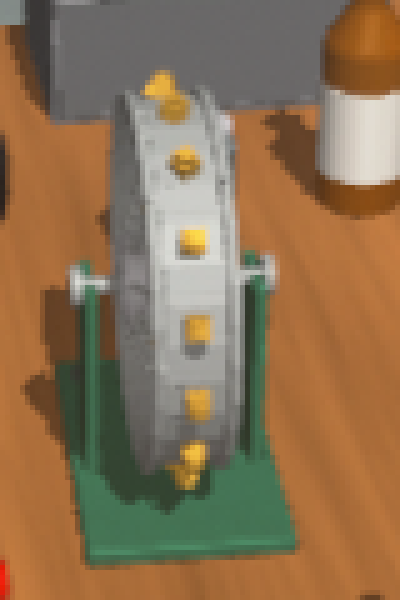

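View pics/crop_side0_1.png

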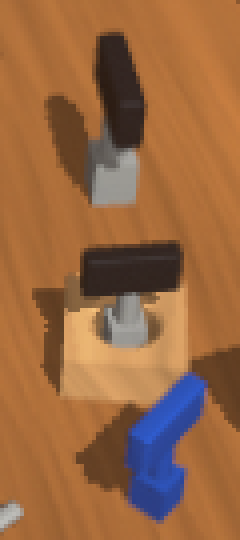

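View pics/crop_top0_0.png

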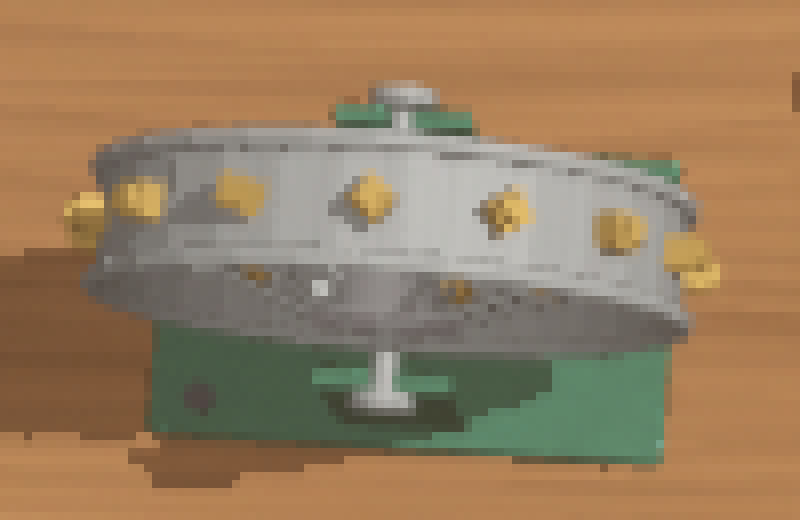

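View pics/crop_top0_1.png

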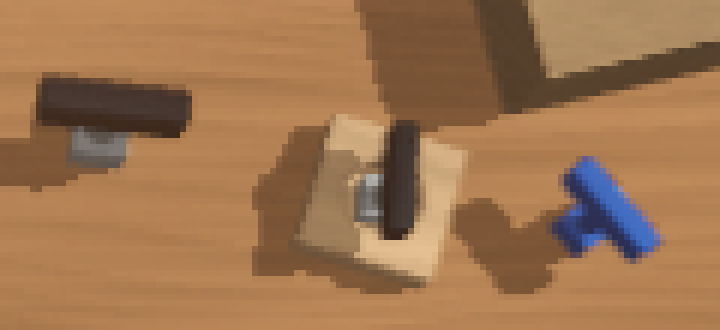

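```bash
python3 -m jog '0 -6.3 0 0 -25 0 1;0 -6.3 0 0 -25 0 1;0 -6.2 0 0 -25 0 1;0 0 0 -30 -10 -20 1;0 0 0 -30 -10 -20 1' 60; python3 - <<'E'
from h import *
o=r.get_obs();print(o['joints'].round(3),R.from_rotvec(o['orientation']).as_matrix().round(3))
E
```

```text
clock: 0.57
tcp_pos: [0.2558, 0.5801, 0.3271]
orientation: [-1.205, -1.214, 1.212]
contact_force: [1.4, -0.7, 0.4]
grip_width: 0.0851
[-1.231  0.34  -0.029  1.539  0.009  1.261  0.314] [[-0.005 -0.001 -1.   ]
 [ 1.     0.002 -0.005]
 [ 0.002 -1.     0.001]]
```

```bash
for i in 1 2 3; do python3 -m jog '0 0 0 -32 -1 -20 1;0 0 0 -32 -1 -20 1;0 0 0 -32 -1 -20 1;0 0 0 -32 -1 -20 1;0 0 0 -32 -1 -20 1' | head -2; done; python3 - <<'E'
from h import *
o=r.get_obs();print(o['joints'].round(3),np.abs(o['qvel']).max(),o['tcp_pos'])
grab('wrist','w1')
E
```

```text
clock: 0.98
tcp_pos: [0.358, 0.4172, 0.3312]
clock: 1.4
tcp_pos: [0.4579, 0.2573, 0.3363]
clock: 1.82
tcp_pos: [0.558, 0.0974, 0.3413]
[-0.547  0.211  0.317  1.695 -0.069  1.247  1.357] 0.9164774343143554 [0.55796021 0.09741993 0.341284  ]
```

View pics/w1.png

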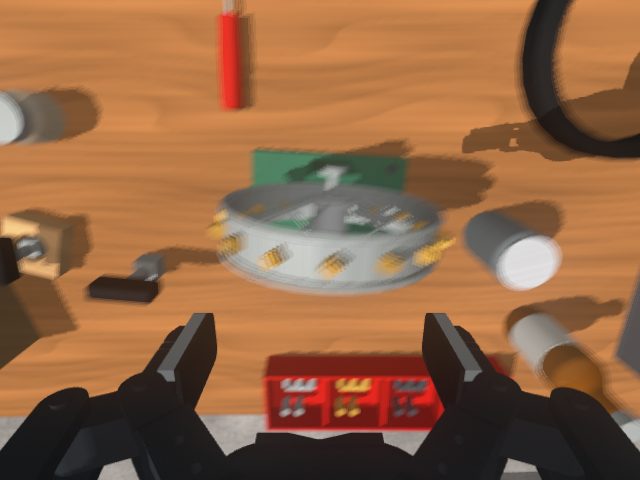

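```bash
python3 -m jog '0 0 0 0 10 10 1;0 0 0 0 10 10 1;0 0 0 0 10 10 1;0 0 0 0 0 0 1;0 0 0 0 0 0 1' | head -2;  python3 - <<'E'
from h import *
o=r.get_obs();print(o['joints'].round(3),np.abs(o['qvel']).max(),o['tcp_pos'])
f=grab('wrist','w2')
cv2.imwrite('pics/w2c.png',cv2.resize(f['color'][150:350,200:460,::-1],None,fx=3,fy=3,interpolation=cv2.INTER_CUBIC))
E
```

```text
clock: 2.28
tcp_pos: [0.527, 0.0993, 0.3111]
[-0.566  0.176  0.305  1.803 -0.057  1.172  1.329] 0.03966328219989799 [0.52704382 0.09930648 0.31112356]
```

View pics/w2c.png

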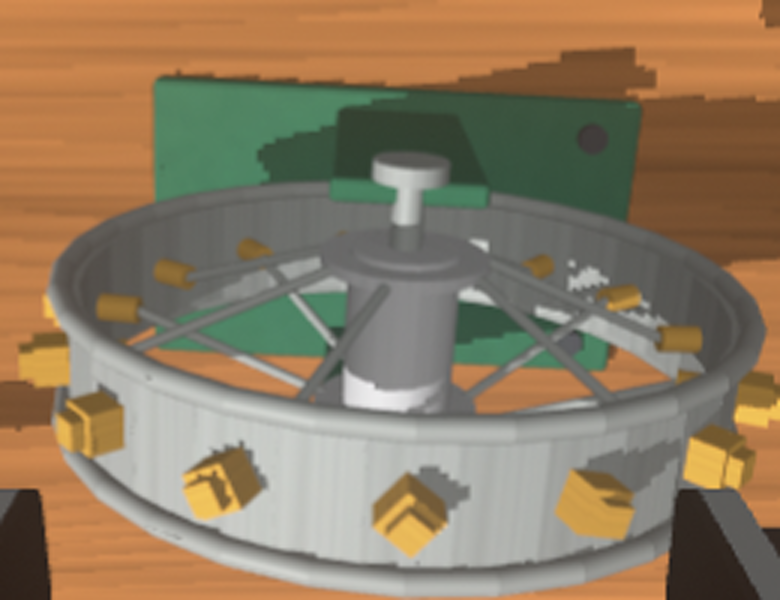

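```bash
python3 -m jog '0 0 0 0 0 -35 1;0 0 0 0 0 -35 1;0 0 0 0 0 -35 1;0 0 0 0 0 0 1;0 0 0 0 0 0 1' | head -2;  python3 - <<'E'
from h import *
o=r.get_obs();print(o['joints'].round(3),np.abs(o['qvel']).max(),o['tcp_pos'])
f=grab('wrist','w3')
cv2.imwrite('pics/w3c.png',cv2.resize(f['color'][60:260,200:460,::-1],None,fx=3,fy=3,interpolation=cv2.INTER_CUBIC))
E
```

```text
clock: 2.75
tcp_pos: [0.6344, 0.0992, 0.3108]
[-0.494  0.372  0.328  1.56  -0.123  1.23   1.426] 0.056408215875818034 [0.63435316 0.09918917 0.31077706]
```

View pics/w3c.png

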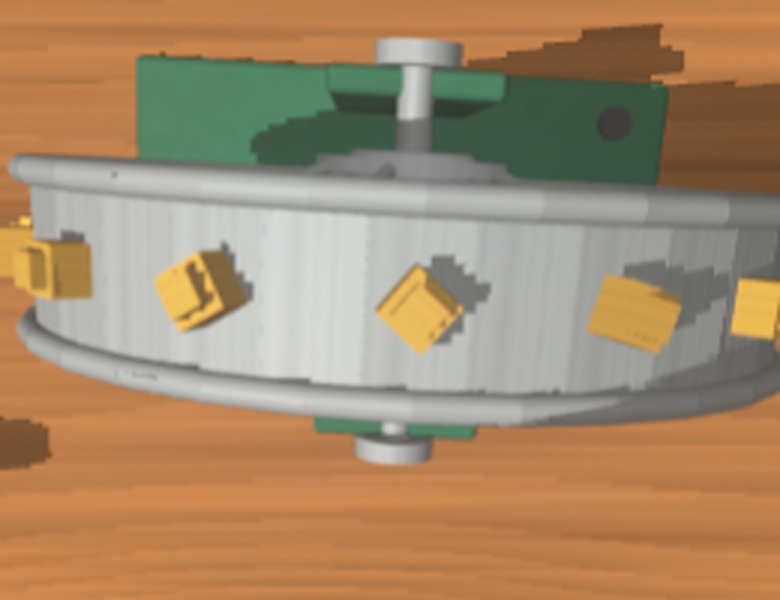

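```bash
cat > fitw.py <<'E'
from h import *
from scipy.optimize import least_squares
def fitw(t):
    f=load(t); P,u,v,c=cloud(f)
    g=c.astype(int); gray=(g.max(1)-g.min(1)<25)&(g.mean(1)>90)
    m=gray&(P[:,2]>.16)&(abs(P[:,0]-.577)<.06)&(abs(P[:,1]-.11)<.12)
    Q=P[m]; p=np.array([.577,.11,.125,-.05])
    for it in range(8):
        def loc(p,Q):
            e=np.array([np.cos(p[3]),np.sin(p[3]),0]); n=np.array([-np.sin(p[3]),np.cos(p[3]),0])
            d=Q-p[:3]; return d@e,d@n,d[:,2]
        a,b,z=loc(p,Q); rr=np.hypot(b,z); s=(abs(a)<.016)&(abs(rr-.104)<.006 if it else abs(rr-.104)<.015)
        B=Q[s]
        def res(q):
            pp=np.array([p[0],q[0],q[1],q[2]]); a,b,z=loc(pp,B); return np.hypot(b,z)-.104
        q=least_squares(res,p[1:],loss='soft_l1',f_scale=.001).x; p[1:]=q
        a,b,z=loc(p,Q); rr=np.hypot(b,z); ed=(rr>.107)&(rr<.113)&(z>.07)
        mid=(np.percentile(a[ed],2)+np.percentile(a[ed],98))/2
        p[0]+=mid*np.cos(p[3]); p[1]+=mid*np.sin(p[3])
    print(t,p.round(4),'yawdeg',np.degrees(p[3]).round(2),s.sum(),'res',np.std(res(q)).round(5),'edge',np.percentile(a[ed],[2,98]).round(4))
    # yaw from edges: slope of a vs b in edge
    for sg in (-1,1):
        k=ed&(np.sign(a)==sg); k&=abs(a)>.018
        if k.sum()>30: print('  edge slope',sg,k.sum(),np.degrees(np.polyfit(b[k],a[k],1)[0]).round(2))
    return p
if __name__=='__main__':
    for t in ['w2','w3','top0','side0']: fitw(t)
E
python3 fitw.py
```

```text
w2 [ 0.5766  0.1137  0.1254 -0.0568] yawdeg -3.26 5853 res 0.00056 edge [-0.0231  0.0231]
  edge slope -1 1503 -0.24
  edge slope 1 1280 -0.11
w3 [ 0.5767  0.1136  0.1254 -0.0491] yawdeg -2.81 10248 res 0.00063 edge [-0.023  0.023]
  edge slope -1 2169 0.08
  edge slope 1 1866 0.07
top0 [ 0.5767  0.1138  0.1252 -0.0549] yawdeg -3.15 634 res 0.00207 edge [-0.0228  0.0228]
  edge slope -1 90 0.16
  edge slope 1 88 -0.24
side0 [ 0.576   0.1118  0.125  -0.0358] yawdeg -2.05 422 res 0.00204 edge [-0.0231  0.0233]
  edge slope -1 51 0.66
  edge slope 1 59 0.09
```

```bash
cat > nip.py <<'E'
from h import *
from scipy.optimize import minimize
H=np.array([.5767,.1137,.1253]); YAW=np.radians(-3.0)
e=np.array([np.cos(YAW),np.sin(YAW),0]); n=np.array([-np.sin(YAW),np.cos(YAW),0]); zz=np.array([0,0,1.])
def nip(t,verbose=True,ks=(1,0,-1),ph0=None):
    f=load(t); P,u,v,c=cloud(f); g=c.astype(int)
    gold=(g[:,0]>g[:,2]*1.5+20)&(g[:,0]-g[:,2]>50)
    d=P-H; a,b,z=d@e,d@n,d@zz; rr=np.hypot(b,z); ph=np.degrees(np.arctan2(b,z))
    m=gold&(abs(a)<.014)&(rr>.1055)&(rr<.121)&(abs(ph)<45)
    out=[]
    if ph0 is None: # cluster
        hist=[np.median(ph[m&(abs(ph-q)<6)]) if (m&(abs(ph-q)<6)).sum()>30 else None for q in range(-40,41,4)]
        from collections import Counter
        cs=sorted({round(float(x),0) for x in hist if x is not None}); print(t,'clusters',cs)
        if not cs: return
        return cs
    for p0 in ph0:
        k=m&(abs(ph-p0)<6)
        if k.sum()<30: continue
        p=p0
        for _ in range(3):
            pr=np.radians(p); ax=np.sin(pr)*n+np.cos(pr)*zz; tx=np.cos(pr)*n-np.sin(pr)*zz
            # local coordinates: X along e (away), Y along tx (+y side); looking from outside
            Q=d[k]; X=Q@e; Y=Q@tx; h=Q@ax-.104
            rect=cv2.minAreaRect((np.stack([X,Y],1)*1e4).astype(np.float32))
            # robust: percentile rectangle over angle
            best=None
            for th in np.arange(0,90,.5):
                t_=np.radians(th); A=X*np.cos(t_)+Y*np.sin(t_); B=-X*np.sin(t_)+Y*np.cos(t_)
                la,ha=np.percentile(A,[1,99]); lb,hb=np.percentile(B,[1,99])
                s=(ha-la)*(hb-lb)
                if best is None or s<best[0]: best=(s,th,(la+ha)/2,(lb+hb)/2,ha-la,hb-lb)
            _,th,ca,cb,wa,wb=best; t_=np.radians(th)
            cX=ca*np.cos(t_)-cb*np.sin(t_); cY=ca*np.sin(t_)+cb*np.cos(t_)
            p+=np.degrees(cY/.112)
        print(t,'phi %.2f n=%d head %.1f (cv %.1f) size %.1f %.1f offs X %.1f Y %.1f hmax %.1f'%(p,k.sum(),th,rect[2],wa*1e3,wb*1e3,cX*1e3,cY*1e3,np.percentile(h,98)*1e3))
        out.append((p,th))
    return out
if __name__=='__main__':
    import sys
    for t in sys.argv[1:]:
        nip(t); nip(t,ph0=(26,2,-22))
E
python3 nip.py w2 w3 top0
```

```text
w2 clusters [-27.0, -24.0, -23.0, -21.0, -3.0, -1.0, -0.0, 2.0, 21.0, 24.0, 44.0]
w2 phi 22.90 n=361 head 74.5 (cv 77.0) size 11.5 11.2 offs X -0.2 Y -0.0 hmax 14.6
w2 phi -0.87 n=376 head 48.5 (cv 49.1) size 10.9 11.6 offs X -0.3 Y -0.0 hmax 14.6
w2 phi -24.18 n=378 head 29.5 (cv 30.5) size 11.8 10.8 offs X -0.1 Y -0.0 hmax 14.3
w3 clusters [-27.0, -24.0, -23.0, -21.0, -3.0, -1.0, -0.0, 21.0, 24.0, 44.0]
w3 phi 22.99 n=434 head 73.5 (cv 75.3) size 12.1 11.2 offs X 0.4 Y -0.0 hmax 14.8
w3 phi -0.74 n=420 head 51.0 (cv 50.0) size 11.4 11.4 offs X 0.4 Y -0.0 hmax 15.0
w3 phi -24.17 n=482 head 34.0 (cv 27.1) size 11.9 10.6 offs X 0.2 Y -0.0 hmax 14.7
top0 clusters []
```

```bash
python3 -m jog '0 0 0 -38 0 3 1;0 0 0 -38 0 3 1;0 0 0 -38 0 3 1;0 0 0 -38 0 3 1;0 0 0 -38 0 3 1' | head -2;python3 -m jog '0 0 0 -38 6 4 1;0 0 0 -38 6 4 1;0 0 0 -38 6 4 1;0 0 0 -38 6 4 1;0 0 0 -33 6 4 1' | head -2; python3 -m jog '0 0 0 0 0 0 0.5;0 0 0 0 0 0 0.5;0 0 0 0 0 0 0.5;0 0 0 0 0 0 0.5;0 0 0 0 0 0 0.5'| head -2; python3 - <<'E'
from h import *
o=r.get_obs();print(o['joints'].round(3),np.abs(o['qvel']).max(),o['tcp_pos'],o['grip_width'])
f=grab('wrist','w4')
E
```

```text
clock: 3.22
tcp_pos: [0.6165, -0.0921, 0.3124]
clock: 3.63
tcp_pos: [0.5964, -0.278, 0.2823]
clock: 4.05
tcp_pos: [0.5983, -0.2737, 0.2818]
[ 0.022  0.432  0.44   1.564 -0.195  1.189  2.074] 0.007088930054825862 [ 0.59834326 -0.27374189  0.28175831] 0.04269162085072732
```

View pics/w4.png

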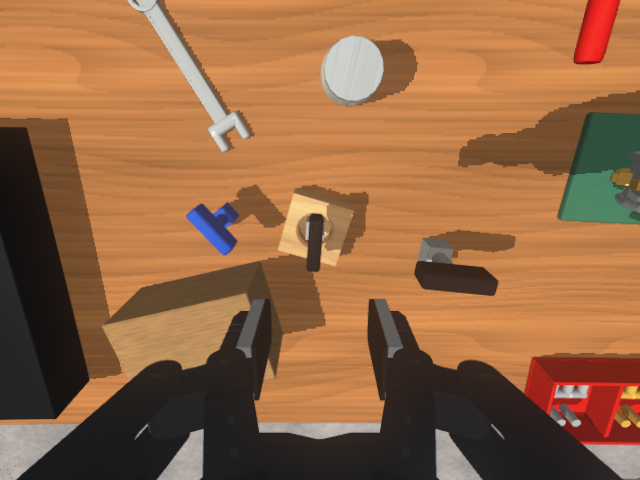

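```bash
python3 - <<'E'
from h import *
for t in ['w4','top0','side0']:
    P,u,v,c=cloud(load(t)); g=c.astype(int)
    near=(abs(P[:,0]-.64)<.05)&(abs(P[:,1]+.276)<.05)
    k=near&(g.max(1)<80)&(P[:,2]>.045)
    Q=P[k]; top=Q[Q[:,2]>np.percentile(Q[:,2],60)-.004] if t!='side0' else Q
    rc=cv2.minAreaRect((top[:,:2]*1e4).astype(np.float32))
    print(t,'handle',k.sum(),'c',np.array(rc[0])/1e4,'size',np.array(rc[1])/10,'ang',rc[2],'z',np.percentile(Q[:,2],[2,50,98]).round(4))
    w=near&(abs(P[:,2]-.03)<.004)&(g[:,0]>120)
    rc=cv2.minAreaRect((P[w][:,:2]*1e4).astype(np.float32)); print('  holder',w.sum(),np.array(rc[0])/1e4,np.array(rc[1])/10,rc[2],np.median(P[w][:,2]).round(4))
    s=near&(g.max(1)-g.min(1)<25)&(g.mean(1)>90)&(P[:,2]<.05)&(P[:,2]>.0)
    if s.sum()>5: print('  socket',s.sum(),np.median(P[s],0).round(4), P[s].min(0).round(3),P[s].max(0).round(3))
f=load('w4'); cv2.imwrite('pics/w4c.png',cv2.resize(f['color'][180:290,260:370,::-1],None,fx=5,fy=5,interpolation=cv2.INTER_CUBIC))
E
```

```text
w4 handle 12285 c [ 0.60071064 -0.27599973] size [21.42224731 99.99492798] ang 0.014610369689762592 z [0.0834 0.3381 0.3602]
  holder 2703 [ 0.63911431 -0.27675349] [69.91483765 70.91376953] 73.71614837646484 0.0301
  socket 69 [ 0.6391 -0.2852  0.0321] [ 0.628 -0.289  0.007] [ 0.654 -0.267  0.034]
top0 handle 92 c [ 0.63768198 -0.27494207] size [13.71220245 52.34038696] ang 85.45764923095703 z [0.065  0.0823 0.0896]
  holder 293 [ 0.63893481 -0.27616914] [69.70514526 71.89752197] 73.5207748413086 0.0299
  socket 22 [ 0.6358 -0.269   0.0314] [ 0.628 -0.274  0.023] [ 0.649 -0.265  0.043]
side0 handle 280 c [ 0.63872461 -0.2805814 ] size [14.96304169 53.75253296] ang 86.52655029296875 z [0.0587 0.0765 0.0864]
  holder 490 [ 0.6397376  -0.27998638] [74.20906372 70.53384399] 73.89988708496094 0.0299
  socket 88 [ 0.6385 -0.2853  0.0324] [ 0.628 -0.292  0.022] [ 0.65  -0.268  0.049]
```

View pics/w4c.png

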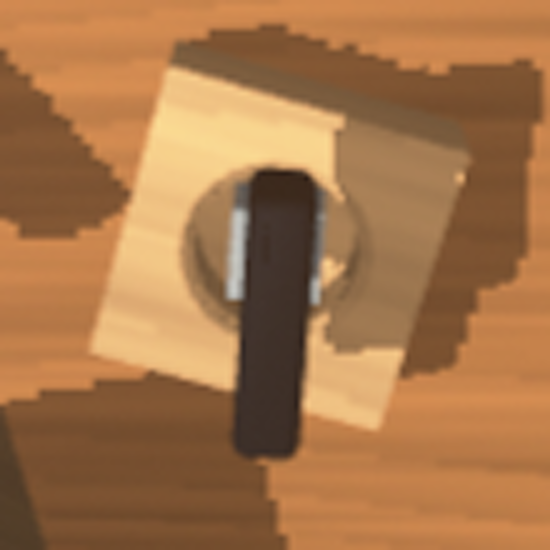

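```bash
python3 - <<'E'
from h import *
P,u,v,c=cloud(load('w4')); g=c.astype(int)
k=(abs(P[:,0]-.64)<.05)&(abs(P[:,1]+.276)<.03)&(g.max(1)<90)&(P[:,2]>.05)&(P[:,2]<.1)
Q=P[k]; print(k.sum(),np.percentile(Q[:,2],[2,20,50,80,98]).round(4))
top=Q[Q[:,2]>.078]
for q in (Q,top):
    rc=cv2.minAreaRect((q[:,:2]*1e4).astype(np.float32)); print(np.array(rc[0])/1e4,np.array(rc[1])/10,rc[2])
vz=np.linalg.svd(top-top.mean(0))[2]; print(vz.round(3))
E
```

```text
738 [0.0648 0.0827 0.0838 0.0845 0.0854]
[ 0.63835898 -0.27715012] [13.34657745 55.41351929] 85.41058349609375
[ 0.63838047 -0.2770729 ] [13.29603577 55.35506592] 85.74674987792969
[[ 0.997 -0.081  0.014]
 [-0.081 -0.996 -0.029]
 [-0.017 -0.028  0.999]]
```

```bash
python3 -m jog '0 4.5 0 0 0 0 0.5;0 0 0 0 15 -20 0.5;0 0 0 0 30 -20.3 0.5;0 0 0 0 30 0 0.5;0 0 0 0 30 0 0.5'; python3 -m jog '0 0 0 0 30 0 0.5;0 0 0 0 20 0 0.5;0 0 0 0 10 0 0.5;0 0 0 0 0 0 0.5;0 0 0 0 0 0 0.5'; python3 - <<'E'
from h import *
o=r.get_obs();print(R.from_rotvec(o['orientation']).as_matrix().round(3),o['tcp_pos'],o['joints'].round(2))
f=grab('wrist','w5')
E
```

```text
clock: 4.52
tcp_pos: [0.6395, -0.2772, 0.1752]
orientation: [-1.245, -1.155, 1.153]
contact_force: [0.8, 0.1, -0.3]
grip_width: 0.0429
clock: 4.93
tcp_pos: [0.6383, -0.2786, 0.1169]
orientation: [-1.245, -1.152, 1.152]
contact_force: [0.5, 0.1, -0.1]
grip_width: 0.0427
[[ 0.077  0.    -0.997]
 [ 0.997 -0.     0.077]
 [-0.    -1.    -0.   ]] [ 0.63833168 -0.27862931  0.11693083] [ 0.06  0.65  0.39  1.61 -0.29  0.93  2.05]
```

View pics/w5.png

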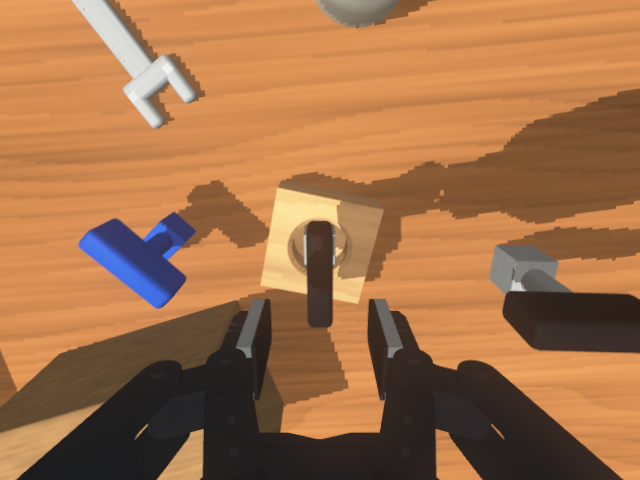

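```bash
python3 - <<'E'
from h import *
P,u,v,c=cloud(load('w5')); g=c.astype(int)
k=(abs(P[:,0]-.64)<.05)&(abs(P[:,1]+.276)<.03)&(g.max(1)<90)&(P[:,2]>.05)&(P[:,2]<.1)
top=P[k];top=top[top[:,2]>.078];print(np.median(top[:,2]))
rc=cv2.minAreaRect((top[:,:2]*1e4).astype(np.float32)); print(np.array(rc[0])/1e4,np.array(rc[1])/10,rc[2])
E
python3 -m jog '0 0 0 1.5 25 0 0.5;0 0 0 0 25 0 0.5;0 0 0 0 16 0 0.5;0 0 0 0 0 0 0.5;0 0 0 0 0 0 0.5'
```

```text
0.08385207395112795
[ 0.63838198 -0.27739153] [13.34647369 55.79762573] 85.1109848022461
clock: 5.4
tcp_pos: [0.6385, -0.2777, 0.0515]
orientation: [-1.246, -1.152, 1.151]
contact_force: [0.4, -0.8, 0.7]
grip_width: 0.0428
```

Positioned well. Close gently, then raise.

```bash
python3 -m jog '0 0 0 0 0 0 0.1;0 0 0 0 0 0 0;0 0 0 0 0 0 0;0 0 0 0 0 0 0;0 0 0 0 0 0 0' 60; python3 -m jog '0 0 0 0 0 0 0;0 0 0 0 -5 0 0;0 0 0 0 -10 0 0;0 0 0 0 -20 0 0;0 0 0 0 -25 0 0' 60;python3 -m jog '0 0 0 0 -30 0 0;0 0 0 0 -35 0 0;0 0 0 0 -35 0 0;0 0 0 0 -35 0 0;0 0 0 0 -35 0 0' 60; python3 - <<'E'
from h import *
o=r.get_obs();print(R.from_rotvec(o['orientation']).as_matrix().round(3),o['tcp_pos'],o['joints'].round(2))
f=grab('side','s6');cv2.imwrite('pics/s6c.png',cv2.resize(f['color'][150:400,260:460,::-1],None,fx=2,fy=2))
E
```

```text
clock: 5.82
tcp_pos: [0.6393, -0.2782, 0.0526]
orientation: [-1.249, -1.153, 1.15]
contact_force: [-0.5, -0.2, 7.7]
grip_width: 0.013
clock: 6.23
tcp_pos: [0.6366, -0.2767, 0.1099]
orientation: [-1.242, -1.15, 1.152]
contact_force: [-0.4, -0.2, -1.7]
grip_width: 0.0127
clock: 6.65
tcp_pos: [0.6373, -0.2774, 0.2829]
orientation: [-1.246, -1.151, 1.151]
contact_force: [0.4, -0.8, -2.0]
grip_width: 0.0131
[[ 0.078  0.    -0.997]
 [ 0.997 -0.     0.078]
 [-0.    -1.    -0.   ]] [ 0.63731571 -0.27739523  0.28287921] [ 0.02  0.5   0.46  1.46 -0.23  1.23  1.99]
```

View pics/s6c.png

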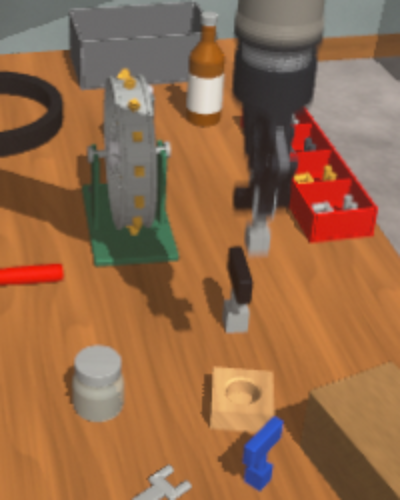

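```bash
python3 -m jog '0 0 0 38.4 -7 9.1 0;0 0 0 38.4 -7 9.1 0;0 0 0 38.4 -7 9.1 0;0 0 0 38.4 -7 9.1 0;0 0 0 38.4 -7 9.1 0' 60|head -2; python3 -m jog '0 0 0 38.4 -3 9.1 0;0 0 0 38.4 -2 9.1 0;0 0 0 38.4 -2 9.1 0;0 0 0 38.4 -2 9.1 0;0 0 0 38.4 -2 9.1 0' 60|head -2;python3 -m jog '0 6.5 0 0 0 0 0;0 6.5 0 0 0 0 0;0 6.5 0 0 0 0 0;0 6.5 0 0 0 0 0;0 6.5 0 0 0 0 0' 60|head -2;python3 -m jog '0 6.4 0 0 0 0 0;0 0 0 0 0 0 0;0 0 0 0 0 0 0;0 0 0 0 0 0 0;0 0 0 0 0 0 0' 60;  python3 - <<'E'
from h import *
o=r.get_obs();print(R.from_rotvec(o['orientation']).as_matrix().round(3),o['tcp_pos'],o['joints'].round(2),o['contact_force'],o['moment'])
f=grab('side','s7');cv2.imwrite('pics/s7c.png',cv2.resize(f['color'][100:300,240:440,::-1],None,fx=3,fy=3))
f=grab('wrist','w7')
E
```

```text
clock: 7.12
tcp_pos: [0.6066, -0.0809, 0.3161]
clock: 7.53
tcp_pos: [0.5763, 0.114, 0.3271]
clock: 7.95
tcp_pos: [0.5768, 0.1122, 0.3267]
clock: 8.37
tcp_pos: [0.5771, 0.1124, 0.3264]
orientation: [-1.475, -0.637, 0.637]
contact_force: [-0.2, 0.1, -1.5]
grip_width: 0.0128
[[ 0.685  0.    -0.728]
 [ 0.728  0.     0.685]
 [ 0.    -1.     0.   ]] [0.57709994 0.11237127 0.32642786] [-0.66  0.27  0.45  1.67 -0.12  1.23  0.64] [-0.17586708  0.13203139 -1.51533707] [-0.02381437  0.01737325  0.01035845]
```

View pics/s7c.png

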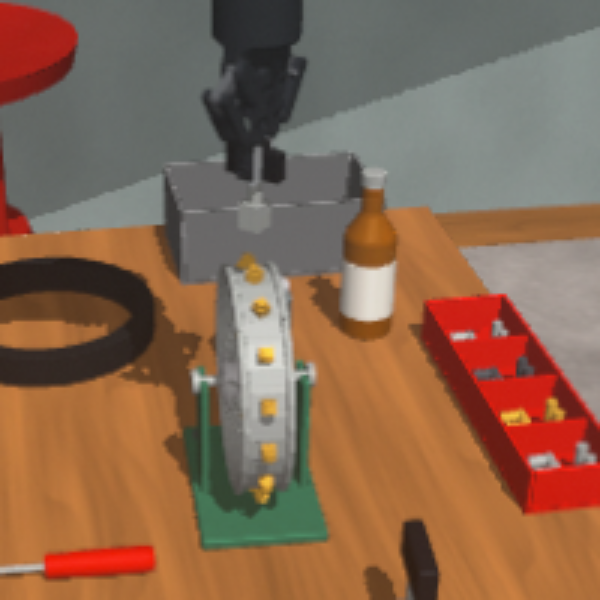

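View pics/w7.png

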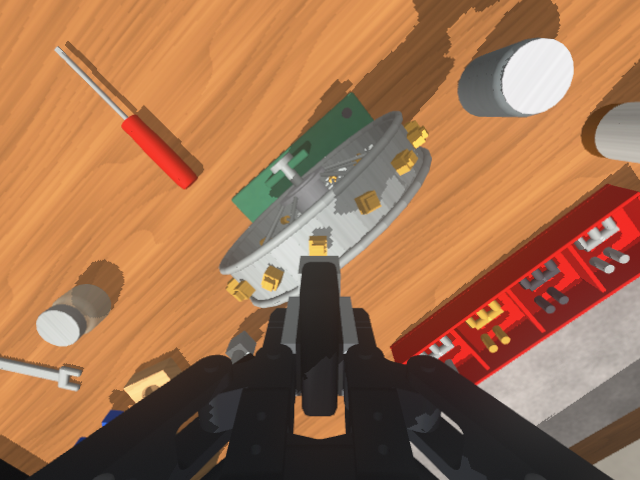

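```bash
python3 - <<'E'
from h import *
o=r.get_obs(); T=R.from_rotvec(o['orientation']).as_matrix()
for t in ['w7','s7']:
    P,u,v,c=cloud(load(t)); g=c.astype(int)
    L=(P-o['tcp_pos'])@T
    m=(abs(L[:,0])<.03)&(abs(L[:,2])<.03)&(L[:,1]>-.01)&(L[:,1]<.06)&(g.mean(1)>70)&(g.max(1)-g.min(1)<40)
    Q=L[m]; print(t,m.sum(), np.percentile(Q,[1,10,50,90,99],axis=0).round(4).tolist())
    s=Q[(Q[:,1]>.025)]
    if len(s)>10: print(len(s), np.percentile(s,[1,10,50,90,99],axis=0).round(4).tolist())
    h=(abs(L[:,0])<.012)&(abs(L[:,2])<.035)&(L[:,1]<-.0)&(L[:,1]>-.05)&(g.max(1)<80)
    print('handle',h.sum(),np.percentile(L[h],[1,50,99],axis=0).round(4).tolist())
f=load('w7');cv2.imwrite('pics/w7c.png',cv2.resize(f['color'][210:420,250:390,::-1],None,fx=4,fy=4)[:600])
E
```

```text
w7 575 [[-0.0121, -0.0098, 0.0021], [-0.0095, -0.0079, 0.0099], [0.0002, 0.03, 0.0116], [0.0109, 0.0421, 0.012], [0.0133, 0.0442, 0.0124]]
312 [[-0.0095, 0.0255, 0.0109], [-0.0085, 0.0311, 0.0113], [0.0007, 0.0386, 0.0116], [0.0101, 0.0432, 0.0119], [0.0112, 0.0443, 0.0121]]
handle 7277 [[-0.0109, -0.049, -0.0239], [0.0007, -0.0314, 0.009], [0.0108, -0.0087, 0.0292]]
s7 154 [[-0.0151, -0.0083, -0.0122], [-0.0131, -0.0018, -0.0108], [-0.008, 0.0239, -0.0046], [0.0035, 0.0394, 0.0067], [0.0099, 0.0443, 0.0099]]
72 [[-0.0146, 0.0258, -0.012], [-0.0127, 0.0266, -0.0108], [-0.0093, 0.0346, -0.007], [0.0049, 0.042, 0.007], [0.0096, 0.0452, 0.0097]]
handle 146 [[-0.0109, -0.0498, -0.0294], [-0.0051, -0.023, -0.0154], [0.0117, -0.0052, 0.026]]
```

View pics/w7c.png

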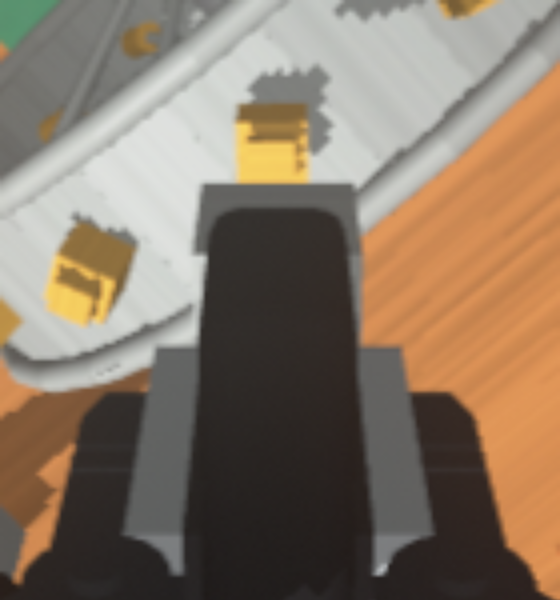

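```bash
python3 - <<'E'
from h import *
o=r.get_obs(); T=R.from_rotvec(o['orientation']).as_matrix()
P,u,v,c=cloud(load('w7')); g=c.astype(int); L=(P-o['tcp_pos'])@T
m=(g[:,0]>g[:,2]*1.5+20)&(g[:,0]-g[:,2]>50)&(abs(L[:,0])<.014)&(abs(L[:,2])<.03)&(L[:,1]>.075)&(L[:,1]<.1)
Q=L[m]; print(m.sum(),np.percentile(Q,[1,5,50,95,99],axis=0).round(4).tolist())
rc=cv2.minAreaRect((Q[:,[0,2]]*1e4).astype(np.float32)); print(np.array(rc[0])/10,np.array(rc[1])/10,rc[2])
E
```

```text
343 [[-0.0063, 0.082, -0.0049], [-0.0054, 0.0824, -0.0036], [0.0, 0.0868, 0.0028], [0.0048, 0.0953, 0.0058], [0.0054, 0.0976, 0.006]]
[-0.35716629  0.45896072] [11.18958435 11.820401  ] 88.95388793945312
```

```bash
python3 -m jog '0 0 0 -1.2 12 -1.1 0;0 0 0 0 12 0 0;0 0 0 0 10 0 0;0 0 0 0 0 0 0;0 0 0 0 0 0 0' 60;python3 -m jog '0 0 0 0 3 0 0;0 0 0 0 3 0 0;0 0 0 0 3 0 0;0 0 0 0 2 0 0;0 0 0 0 0 0 0' 60; python3 - <<'E'
from h import *
o=r.get_obs();print(o['tcp_pos'],o['contact_force'],o['moment'])
f=grab('wrist','w8');cv2.imwrite('pics/w8c.png',cv2.resize(f['color'][210:420,250:390,::-1],None,fx=4,fy=4)[:600])
E
```

```text
clock: 8.88
tcp_pos: [0.5764, 0.1107, 0.2909]
orientation: [-1.476, -0.634, 0.638]
contact_force: [0.2, -0.5, -1.2]
grip_width: 0.0131
clock: 9.3
tcp_pos: [0.5769, 0.1109, 0.2809]
orientation: [-1.476, -0.635, 0.636]
contact_force: [-0.6, 0.7, -1.6]
grip_width: 0.0129
[0.57693238 0.11086457 0.28086219] [-0.63373338  0.66638771 -1.64644569] [ 0.03764295  0.03539058 -0.00926884]
```

View pics/w8c.png

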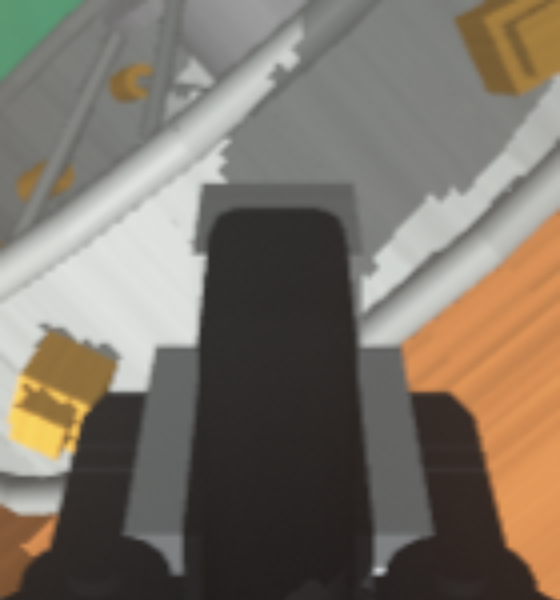

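```bash
python3 -m jog '0 0 0 0 2 0 0;0 0 0 0 2 0 0;0 0 0 0 1.5 0 0;0 0 0 0 0 0 0;0 0 0 0 0 0 0' 80; python3 - <<'E'
from h import *
o=r.get_obs();print(o['tcp_pos'],o['contact_force'],o['moment'])
E
```

```text
clock: 9.77
tcp_pos: [0.5771, 0.1108, 0.2757]
orientation: [-1.476, -0.636, 0.636]
contact_force: [0.3, -0.1, -1.9]
grip_width: 0.0125
[0.57709009 0.11081774 0.27567   ] [ 0.2836327  -0.06234436 -1.93926123] [-0.01719255  0.04336744 -0.00521318]
```

```bash
for a in 1; do python3 -m jog '0 2 0 0 0 0 0;0 2 0 0 0 0 0;0 2 0 0 0 0 0;0 2 0 0 0 0 0;0 0 0 0 0 0 0' 80 >/dev/null; python3 - <<'E'
from h import *
o=r.get_obs();T=R.from_rotvec(o['orientation']).as_matrix();print(np.degrees(np.arctan2(T[1,0],T[0,0])),o['tcp_pos'].round(4),o['contact_force'].round(2),o['moment'].round(3))
E
done; python3 -m jog '0 2 0 0 0 0 0;0 2 0 0 0 0 0;0 2 0 0 0 0 0;0 2 0 0 0 0 0;0 0 0 0 0 0 0' 80 >/dev/null; python3 - <<'E'
from h import *
o=r.get_obs();T=R.from_rotvec(o['orientation']).as_matrix();print(np.degrees(np.arctan2(T[1,0],T[0,0])),o['tcp_pos'].round(4),o['contact_force'].round(2),o['moment'].round(3))
E
python3 -m jog '0 2 0 0 0 0 0;0 2 0 0 0 0 0;0 2 0 0 0 0 0;0 2 0 0 0 0 0;0 0 0 0 0 0 0' 80 >/dev/null; python3 - <<'E'
from h import *
o=r.get_obs();T=R.from_rotvec(o['orientation']).as_matrix();print(np.degrees(np.arctan2(T[1,0],T[0,0])),o['tcp_pos'].round(4),o['contact_force'].round(2),o['moment'].round(3))
E
```

```text
38.54774441753498 [0.5772 0.1109 0.2759] [-0.44  0.59 -0.9 ] [-0.025  0.015  0.049]
30.602075094111694 [0.5774 0.1108 0.2759] [ 0.28 -0.22 -1.82] [-0.095 -0.142 -0.024]
22.6503052341045 [0.5774 0.1107 0.276 ] [ 0.96  0.   -0.87] [-0.069 -0.161  0.029]
```

```bash
cat > st.py <<'E'
from h import *
o=r.get_obs();T=R.from_rotvec(o['orientation']).as_matrix();print('yaw',np.degrees(np.arctan2(T[1,0],T[0,0])).round(2),o['tcp_pos'].round(4),o['contact_force'].round(2),o['moment'].round(3),'j',o['joints'].round(2),'t',round(o['clock'],2))
E
for i in 1 2 3; do python3 -m jog '0 5 0 -0.09 0 0.08 0;0 5 0 -0.09 0 0.08 0;0 5 0 -0.09 0 0.08 0;0 5 0 -0.09 0 0.08 0;0 5 0 -0.09 0 0.08 0' 80 >/dev/null; python3 st.py; done;python3 -m jog '0 5 0 -0.09 0 0.08 0;0 1 0 0 0 0 0;0 0 0 0 0 0 0;0 0 0 0 0 0 0;0 0 0 0 0 0 0' 80 >/dev/null; python3 st.py
```

```text
yaw -2.49 [0.5772 0.1108 0.276 ] [ 1.65 -0.58 -2.82] [-0.21  -0.489  0.097] j [-0.77  0.33  0.61  1.75 -0.2   1.13 -0.14] t 11.43
yaw -27.5 [0.577  0.1108 0.276 ] [ 2.39 -2.2  -1.18] [-0.534 -0.586  0.064] j [-0.84  0.34  0.7   1.76 -0.24  1.13 -0.54] t 11.85
yaw -52.52 [0.5769 0.111  0.276 ] [ 1.96 -2.46 -1.91] [-0.785 -0.594  0.119] j [-0.91  0.37  0.8   1.76 -0.28  1.14 -0.94] t 12.27
yaw -58.22 [0.5768 0.1111 0.276 ] [ 3.82 -4.34 -2.41] [-1.113 -0.774 -0.002] j [-0.92  0.37  0.82  1.76 -0.3   1.14 -1.02] t 12.68
```

```bash
python3 -m jog '0 -4 0 0.5 0 0 0;0 -4 0 0.5 0 0 0;0 -4 0 0 0 0 0;0 0 0 0 0 0 0;0 0 0 0 0 0 0' 80 >/dev/null; python3 st.py; python3 -m jog '0 0 0 0 -4 0 0;0 0 0 0 -6 0 0;0 0 0 0 -12 0 0;0 0 0 0 -15 0 0;0 0 0 0 -15 0 0' 80 >/dev/null; python3 st.py;  python3 -m jog '0 0 0 0 0 0 0;0 0 0 0 0 0 0;0 0 0 0 0 0 0;0 0 0 0 0 0 0;0 0 0 0 0 0 0' >/dev/null; python3 st.py
python3 - <<'E'
from h import *
f=grab('wrist','w9')
E
```

```text
yaw -46.39 [0.5765 0.1112 0.2758] [ 0.31 -3.61 -1.41] [-0.676 -0.15   0.013] j [-0.89  0.36  0.77  1.76 -0.27  1.14 -0.84] t 13.1
yaw -46.35 [0.5765 0.1125 0.3293] [ 0.12  0.56 -1.37] [ 0.028 -0.054  0.023] j [-0.91  0.31  0.79  1.69 -0.24  1.24 -0.87] t 13.52
yaw -46.37 [0.5762 0.1117 0.327 ] [ 0.52  0.37 -1.55] [-0.051  0.007  0.007] j [-0.91  0.31  0.79  1.69 -0.24  1.24 -0.87] t 13.93
```

View pics/w9.png

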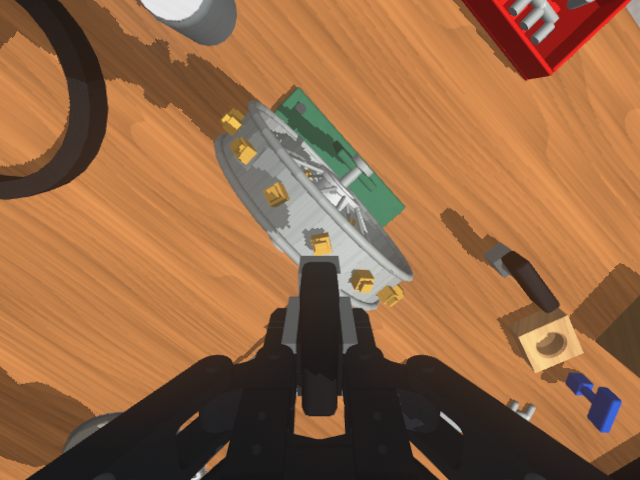

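```bash
cat > nt.py <<'E'
from h import *
import sys
# world-frame nipple fit: args tag phi
H=np.array([.5767,.1137,.1253]); YAW=np.radians(-3.0)
e=np.array([np.cos(YAW),np.sin(YAW),0]); n=np.array([-np.sin(YAW),np.cos(YAW),0]); zz=np.array([0,0,1.])
def fit(t,phi):
    pr=np.radians(phi); ax=np.sin(pr)*n+np.cos(pr)*zz; tx=np.cos(pr)*n-np.sin(pr)*zz
    P,u,v,c=cloud(load(t)); g=c.astype(int); d=P-H
    X,Y,h=d@e,d@tx,d@ax-.104
    m=(g[:,0]>g[:,2]*1.5+20)&(g[:,0]-g[:,2]>45)&(np.hypot(X,Y)<.013)&(h>.001)&(h<.018)
    A=np.stack([X[m],Y[m]],1)
    # fit square: minimise robust outside/inside loss: side faces -> distance of points to boundary; use best angle by min-area
    rc=cv2.minAreaRect((A*1e4).astype(np.float32))
    hist=[]
    for th in np.arange(0,90,.5):
        t_=np.radians(th); a=A@[np.cos(t_),np.sin(t_)]; b=A@[-np.sin(t_),np.cos(t_)]
        la,ha=np.percentile(a,[1,99]); lb,hb=np.percentile(b,[1,99]); hist.append(((ha-la)*(hb-lb),th,(la+ha)/2,(lb+hb)/2,ha-la,hb-lb))
    hist.sort(); top=hist[0]
    # side-face based heading: points with h between 1.5 and 9mm
    s=(h[m]<.0085); B=A[s]
    print(t,phi,'n',m.sum(),'head',top[1],'cv',round(rc[2],1),'sizes',np.round(np.array(top[4:])*1e3,1),'near-best',[x[1] for x in hist[:5]])
    # normals of side faces by local plane fits on the depth map
    f=load(t); pm=np.full(f['z_map'].shape+(3,),np.nan); pm[v[m],u[m]]=np.stack([X[m],Y[m],h[m]],1)
    N=[]
    for i,j in zip(v[m],u[m]):
        w=pm[i-2:i+3,j-2:j+3].reshape(-1,3); w=w[~np.isnan(w[:,0])]
        if len(w)<14: continue
        U,S,V=np.linalg.svd(w-w.mean(0)); 
        if S[2]/np.sqrt(len(w))<.00025 and abs(V[2][2])<.35: N.append(np.degrees(np.arctan2(V[2][1],V[2][0]))%90)
    if len(N)>4:
        zc=np.exp(4j*np.radians(N)); mm=np.angle(zc.mean())/4; print('   sidenormal heading',np.degrees(mm)%90,'n',len(N),'coh',abs(zc.mean()).round(2))
if __name__=='__main__':
    for t in sys.argv[1].split(','):
        for p in map(float,sys.argv[2].split(',')): fit(t,p)
E
python3 nt.py w2,w3,w7,w9 23.3,-0.7,-24.5
python3 - <<'E'
from h import *
f=load('w9');cv2.imwrite('pics/w9c.png',cv2.resize(f['color'][170:320,230:430,::-1],None,fx=4,fy=4,interpolation=cv2.INTER_CUBIC))
E
```

```text
w2 23.3 n 418 head 74.5 cv 76.2 sizes [11.6 12.1] near-best [np.float64(74.5), np.float64(74.0), np.float64(73.5), np.float64(75.5), np.float64(75.0)]
   sidenormal heading 74.01237407110672 n 17 coh 0.99
w2 -0.7 n 405 head 48.5 cv 49.2 sizes [10.9 11.9] near-best [np.float64(48.5), np.float64(49.0), np.float64(48.0), np.float64(49.5), np.float64(50.0)]
   sidenormal heading 50.33523270201535 n 62 coh 0.97
w2 -24.5 n 389 head 29.0 cv 31.5 sizes [11.8 11.5] near-best [np.float64(29.0), np.float64(29.5), np.float64(28.5), np.float64(30.0), np.float64(30.5)]
   sidenormal heading 24.68407722616729 n 5 coh 0.94
w3 23.3 n 496 head 74.5 cv 75.0 sizes [11.9 11.3] near-best [np.float64(74.5), np.float64(74.0), np.float64(75.0), np.float64(73.5), np.float64(75.5)]
   sidenormal heading 76.08300212612916 n 9 coh 0.95
w3 -0.7 n 435 head 51.0 cv 50.0 sizes [11.4 11.4] near-best [np.float64(51.0), np.float64(50.5), np.float64(51.5), np.float64(50.0), np.float64(52.0)]
   sidenormal heading 51.632425543201045 n 6 coh 0.99
w3 -24.5 n 491 head 34.5 cv 32.4 sizes [12.2 11. ] near-best [np.float64(34.
[... 609 characters left out ...]
at64(30.0), np.float64(29.5), np.float64(30.5), np.float64(29.0), np.float64(28.5)]
w9 23.3 n 390 head 73.0 cv 74.5 sizes [12.1 12. ] near-best [np.float64(73.0), np.float64(73.5), np.float64(72.5), np.float64(74.0), np.float64(72.0)]
   sidenormal heading 73.55167846688502 n 35 coh 0.98
w9 -0.7 n 353 head 57.5 cv 59.1 sizes [11.6 11.5] near-best [np.float64(57.5), np.float64(58.0), np.float64(57.0), np.float64(58.5), np.float64(56.5)]
   sidenormal heading 57.94729290877113 n 39 coh 0.98
w9 -24.5 n 394 head 31.0 cv 30.3 sizes [12.1 11.5] near-best [np.float64(31.0), np.float64(31.5), np.float64(32.5), np.float64(30.5), np.float64(32.0)]
   sidenormal heading 30.488770400154557 n 18 coh 0.96
```

View pics/w9c.png

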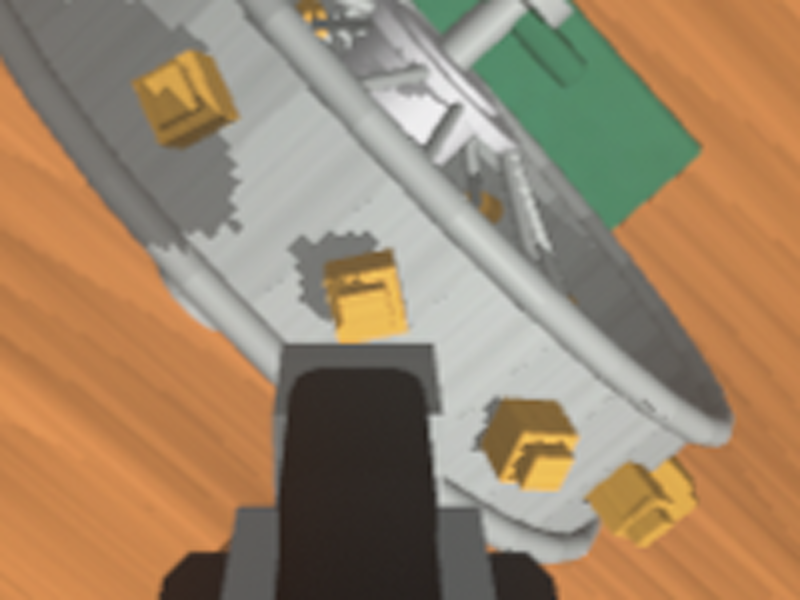

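```bash
cat > rel.py <<'E'
from h import *
import sys
def rel(t,ny=(.07,.105)):
    o=pickle.load(open(f'pics/{t}.obs','rb')) if 0 else r.get_obs(); T=R.from_rotvec(o['orientation']).as_matrix()
    P,u,v,c=cloud(load(t)); g=c.astype(int); L=(P-o['tcp_pos'])@T
    gold=(g[:,0]>g[:,2]*1.5+20)&(g[:,0]-g[:,2]>45)
    m=gold&(abs(L[:,0])<.014)&(abs(L[:,2])<.02)&(L[:,1]>ny[0])&(L[:,1]<ny[1])
    Q=L[m]; rc=cv2.minAreaRect((Q[:,[0,2]]*1e4).astype(np.float32)); print('nip',m.sum(),np.array(rc[0])/10,np.array(rc[1])/10,rc[2],'top y',np.percentile(Q[:,1],1).round(4),np.percentile(Q,[2,98],axis=0).round(4).tolist())
    s=(abs(L[:,0])<.016)&(abs(L[:,2])<.016)&(L[:,1]>.027)&(L[:,1]<.05)&(g.mean(1)>60)&(g.max(1)-g.min(1)<40)
    q=L[s]; print('sock',s.sum(),'x',np.percentile(q[:,0],[1,99]).round(4),'mid',np.percentile(q[:,0],[1,99]).mean().round(4),'zface',np.percentile(q[:,2],[50,95]).round(4),'centre z',(np.median(q[:,2])-.0105).round(4),'mouth',np.percentile(q[:,1],99).round(4))
rel(sys.argv[1])
E
python3 rel.py w9
```

```text
nip 362 [ 0.21947594 -0.20738525] [12.88013306 14.69907837] 11.499502182006836 top y 0.0828 [[-0.0058, 0.0829, -0.0042], [0.0064, 0.097, 0.0076]]
sock 306 x [-0.0113  0.0094] mid -0.0009 zface [0.0114 0.0117] centre z 0.0009 mouth 0.0448
```

```bash
python3 -m jog '0 -5 0 1.2 12 -0.3 0;0 0 0 0 12 0 0;0 0 0 0 12 0 0;0 0 0 0 0 0 0;0 0 0 0 0 0 0' 80 >/dev/null; python3 st.py; python3 -m jog '0 0 0 0 4 0 0;0 0 0 0 4 0 0;0 0 0 0 3 0 0;0 0 0 0 3 0 0;0 0 0 0 1.5 0 0' 80 >/dev/null; python3 st.py;
```

```text
yaw -41.48 [0.5766 0.1103 0.2907] [ 0.6  -0.48 -0.91] [-0.007  0.013 -0.057] j [-0.88  0.34  0.76  1.74 -0.25  1.17 -0.77] t 14.4
yaw -41.39 [0.5772 0.1105 0.2759] [-0.81 -0.18 -1.15] [ 0.03  -0.024 -0.01 ] j [-0.87  0.36  0.76  1.76 -0.27  1.14 -0.76] t 14.82
```

```bash
python3 -m jog '0 5 0 -0.08 0 -0.08 0;0 5 0 -0.08 0 -0.08 0;0 5 0 -0.08 0 -0.08 0;0 5 0 -0.08 0 -0.08 0;0 0.8 0 0 0 0 0' 80 >/dev/null; python3 st.py; python3 -m jog '0 0 0 0 0 0 0;0 0 0 0 0 0 0;0 -4 0 0 0 0 0;0 -4 0 0 0 0 0;0 -4 0 0 0 0 0' 80 >/dev/null; python3 st.py; python3 -m jog '0 0 0 0 -4 0 0;0 0 0 0 -6 0 0;0 0 0 0 -12 0 0;0 0 0 0 -15 0 0;0 0 0 0 -15 0 0' 80 >/dev/null;  python3 -m jog '0 0 0 0 0 0 0;0 0 0 0 0 0 0;0 0 0 0 0 0 0;0 0 0 0 0 0 0;0 0 0 0 0 0 0' >/dev/null; python3 st.py
python3 - <<'E'
from h import *
f=grab('wrist','w10')
E
python3 nt.py w10 23.3,-.7,-24.5; python3 rel.py w10
```

```text
yaw -62.36 [0.577  0.1107 0.2763] [ 0.22  0.35 -1.18] [ 0.077 -0.078  0.068] j [-0.93  0.38  0.84  1.76 -0.31  1.14 -1.09] t 15.23
yaw -49.88 [0.5769 0.1103 0.2763] [-0.44  0.81 -1.97] [-0.043 -0.016  0.006] j [-0.9   0.36  0.79  1.76 -0.28  1.14 -0.89] t 15.65
yaw -50.18 [0.5764 0.1105 0.3275] [ 0.37 -0.05 -1.09] [0.014 0.022 0.044] j [-0.92  0.32  0.81  1.69 -0.24  1.24 -0.93] t 16.48
w10 23.3 n 391 head 74.0 cv 73.5 sizes [12.  11.8] near-best [np.float64(74.0), np.float64(73.5), np.float64(73.0), np.float64(74.5), np.float64(72.5)]
   sidenormal heading 73.48753741808073 n 38 coh 0.99
w10 -0.7 n 348 head 54.0 cv 55.4 sizes [11.7 11.4] near-best [np.float64(54.0), np.float64(54.5), np.float64(53.5), np.float64(55.0), np.float64(56.0)]
   sidenormal heading 53.907851949591084 n 30 coh 0.97
w10 -24.5 n 396 head 31.0 cv 33.0 sizes [12.1 11.6] near-best [np.float64(31.0), np.float64(31.5), np.float64(30.5), np.float64(30.0), np.float64(32.0)]
   sidenormal heading 32.91015159461562 n 17 coh 0.95
nip 355 [-0.53107529  1.93669319] [11.84761658 12.2333847 ] 12.680778503417969 top y 0.0834 [[-0.0066, 0.0834, -0.0036], [0.005, 0.097, 0.0082]]
sock 307 x [-0.0112  0.0094] mid -0.0009 zface [0.0113 0.0117] centre z 0.0008 mouth 0.0446
```

```bash
python3 -m jog '0 0 0 0 12 0.3 0;0 0 0 0 12 0 0;0 0 0 0 12 0 0;0 0 0 0 0 0 0;0 0 0 0 0 0 0' 80 >/dev/null; python3 st.py; python3 -m jog '0 0 0 0 4 0 0;0 0 0 0 4 0 0;0 0 0 0 3 0 0;0 0 0 0 3 0 0;0 0 0 0 1.5 0 0' 80 >/dev/null; python3 st.py;python3 -m jog '0 5 0 -0.08 0 -0.08 0;0 5 0 -0.08 0 -0.08 0;0 5 0 -0.08 0 -0.08 0;0 1.3 0 0 0 0 0;0 0 0 0 0 0 0' 80 >/dev/null; python3 st.py; python3 -m jog '0 0 0 0 0 0 0;0 0 0 0 0 0 0;0 -4 0 0 0 0 0;0 -4 0 0 0 0 0;0 -4 0 0 0 0 0' 80 >/dev/null; python3 st.py; python3 -m jog '0 0 0 0 -4 0 0;0 0 0 0 -6 0 0;0 0 0 0 -12 0 0;0 0 0 0 -15 0 0;0 0 0 0 -15 0 0' 80 >/dev/null;  python3 -m jog '0 0 0 0 0 0 0;0 0 0 0 0 0 0;0 0 0 0 0 0 0;0 0 0 0 0 0 0;0 0 0 0 0 0 0' >/dev/null; python3 st.py
python3 - <<'E'
from h import *
f=grab('wrist','w11')
E
python3 nt.py w11 23.3,-.7,-24.5; python3 rel.py w11
```

```text
yaw -50.19 [0.5763 0.1105 0.2909] [ 0.12 -0.85 -1.21] [-0.033 -0.052 -0.031] j [-0.91  0.35  0.8   1.74 -0.27  1.17 -0.91] t 16.95
yaw -50.18 [0.577  0.1107 0.2764] [-0.26 -0.35 -0.86] [-0.007  0.007 -0.014] j [-0.9   0.36  0.79  1.76 -0.28  1.14 -0.9 ] t 17.37
yaw -66.43 [0.5769 0.1108 0.2768] [ 0.14 -0.87 -1.52] [-0.044 -0.174  0.106] j [-0.95  0.38  0.86  1.76 -0.31  1.15 -1.15] t 17.78
yaw -54.22 [0.5767 0.1107 0.2768] [-0.08 -0.41 -1.07] [ 0.052 -0.053  0.014] j [-0.91  0.37  0.81  1.76 -0.29  1.14 -0.96] t 18.2
yaw -54.49 [0.5763 0.1107 0.328 ] [ 0.82  0.   -0.65] [0.007 0.015 0.026] j [-0.94  0.32  0.83  1.69 -0.25  1.24 -1.  ] t 19.03
w11 23.3 n 396 head 74.5 cv 76.2 sizes [12.1 12.1] near-best [np.float64(74.5), np.float64(74.0), np.float64(76.5), np.float64(77.0), np.float64(75.0)]
   sidenormal heading 73.80103600056646 n 45 coh 0.97
w11 -0.7 n 354 head 51.0 cv 49.8 sizes [11.6 11.5] near-best [np.float64(51.0), np.float64(51.5), np.float64(50.5), np.float64(50.0), np.float64(52.0)]
   sidenormal heading 50.34417601531441 n 45 coh 0.98
w11 -24.5 n 382 head 28.0 cv 26.4 sizes [12.2 11.3] near-best [np.float64(28.0), np.float64(27.5), np.float64(28.5), np.float64(29.5), np.float64(27.0)]
   sidenormal heading 32.48736560243146 n 6 coh 0.99
nip 357 [-0.39119644  1.46162796] [11.90662689 12.46408463] 11.362367630004883 top y 0.0838 [[-0.0066, 0.0839, -0.0038], [0.0051, 0.0976, 0.008]]
sock 307 x [-0.0112  0.0095] mid -0.0009 zface [0.0112 0.0116] centre z 0.0007 mouth 0.0449
```

```bash
cat > tgt.py <<'E'
from h import *
H=np.array([.5767,.1137,.1253]); YAW=np.radians(-3.0)
e=np.array([np.cos(YAW),np.sin(YAW),0]); n=np.array([-np.sin(YAW),np.cos(YAW),0]); zz=np.array([0,0,1.])
def go(phi,theta,dist,N):
    o=r.get_obs(); T=R.from_rotvec(o['orientation']); p=np.radians(phi)
    ax=np.sin(p)*n+np.cos(p)*zz; tx=np.cos(p)*n-np.sin(p)*zz; th=np.radians(theta)
    z=np.cos(th)*e+np.sin(th)*tx; y=-ax; x=np.cross(y,z); D=R.from_matrix(np.stack([x,y,z],1))
    P=H+ax*(.104+dist)
    rv=np.degrees((T.inv()*D).as_rotvec()); print('pos err tool mm',(T.inv().apply(P-o['tcp_pos'])*1e3).round(1),'after-rot axes',(D.inv().apply(P-o['tcp_pos'])*1e3).round(1),'rotvec',rv.round(2),'norm',np.linalg.norm(rv).round(1),'/N',(rv/N).round(2))
    Z=T.as_matrix()[:,2]; print('tool heading z in nipple frame',np.degrees(np.arctan2(Z@tx,Z@e)).round(2), 'tilt err', np.degrees(np.arccos(np.clip(T.as_matrix()[:,1]@y,-1,1))).round(2))
if __name__=='__main__':
    import sys; go(*map(float,sys.argv[1:]))
E
python3 tgt.py -24.5 120.5 .127 14
```

```text
pos err tool mm [ 72.7  -7.4 -57.7] after-rot axes [-41.2 -45.3 -70.2] rotvec [ 26.3  -80.65   4.79] norm 85.0 /N [ 1.88 -5.76  0.34]
tool heading z in nipple frame 35.88 tilt err 24.53
```

```bash
python3 -m jog '0 0 0 24.2 -2.5 -19.2 0;0 0 0 24.2 -2.5 -19.2 0;0 0 0 24.3 -2.4 -19.3 0;1.88 -5.76 0.34 0 0 0 0;1.88 -5.76 0.34 0 0 0 0' 80|head -2; python3 -m jog '1.88 -5.76 0.34 0 0 0 0;1.88 -5.76 0.34 0 0 0 0;1.88 -5.76 0.34 0 0 0 0;1.88 -5.76 0.34 0 0 0 0;1.88 -5.76 0.34 0 0 0 0' |head -2; python3 -m jog '1.88 -5.76 0.34 0 0 0 0;1.88 -5.76 0.34 0 0 0 0;1.88 -5.76 0.34 0 0 0 0;1.88 -5.76 0.34 0 0 0 0;1.88 -5.76 0.34 0 0 0 0' |head -2;python3 -m jog '1.88 -5.76 0.34 0 0 0 0;1.88 -5.76 0.34 0 0 0 0;0 0 0 0 0 0 0;0 0 0 0 0 0 0;0 0 0 0 0 0 0' ; python3 st.py; python3 tgt.py -24.5 120.5 .097 4;python3 - <<'E'
from h import *
f=grab('wrist','w12')
E
python3 nt.py w12 23.3,-.7,-24.5; python3 rel.py w12
```

```text
clock: 19.5
tcp_pos: [0.572, 0.0157, 0.3361]
clock: 19.92
tcp_pos: [0.5717, 0.0179, 0.3359]
clock: 20.33
tcp_pos: [0.5718, 0.0177, 0.3358]
clock: 20.75
tcp_pos: [0.572, 0.018, 0.3359]
orientation: [-1.126, -0.441, 0.255]
contact_force: [-0.1, -0.1, -1.1]
grip_width: 0.0131
yaw 25.01 [0.572  0.018  0.3359] [-0.13 -0.13 -1.11] [-0.554  0.014 -0.022] j [-0.38  0.28  0.59  1.74 -0.6   1.3   0.88] t 20.75
pos err tool mm [-0.4 30.4  0. ] after-rot axes [-0.3 30.4 -0. ] rotvec [ 0.05 -0.15  0.09] norm 0.2 /N [ 0.01 -0.04  0.02]
tool heading z in nipple frame 120.35 tilt err 0.1
w12 23.3 n 323 head 71.5 cv 74.7 sizes [12.2 12.1] near-best [np.float64(71.5), np.float64(71.0), np.float64(70.5), np.float64(70.0), np.float64(76.0)]
w12 -0.7 n 294 head 51.5 cv 50.0 sizes [11.8 11.4] near-best [np.float64(51.5), np.float64(51.0), np.float64(52.0), np.float64(50.5), np.float64(50.0)]
   sidenormal heading 50.111610667969 n 22 coh 0.99
w12 -24.5 n 268 head 30.0 cv 30.6 sizes [10.6 11.3] near-best [np.float64(30.0), np.float64(30.5), np.float64(29.5), np.float64(31.0), np.float64(31.5)]
   sidenorma
[... 492 characters left out ...]
                                                              ~~~~~~~~~~~~~^^^^^^^^^^
    return _quantile_unchecked(
        a, q, axis, out, overwrite_input, method, keepdims, weights)
    return _ureduce(a,
                    func=_quantile_ureduce_func,
    ...<5 lines>...
                    overwrite_input=overwrite_input,
                    method=method)
    r = func(a, **kwargs)
    result = _quantile(arr,
                       quantiles=q,
    ...<2 lines>...
                       out=out,
                       weights=wgt)
    slices_having_nans = np.isnan(arr[-1, ...])
                                  ~~~^^^^^^^^^
IndexError: index -1 is out of bounds for axis 0 with size 0
```

View pics/w12.png

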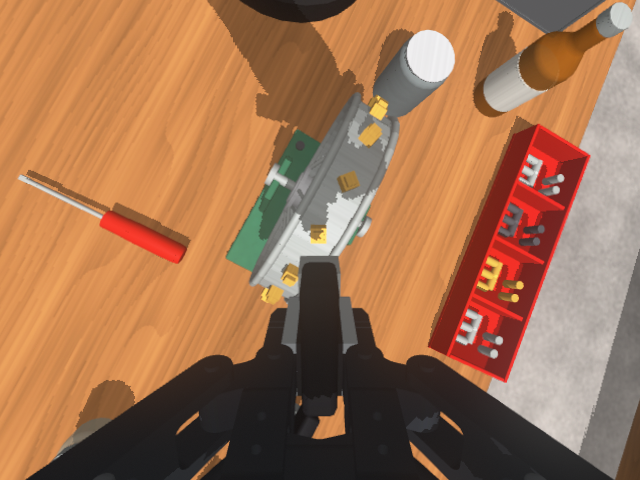

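```bash
python3 -m jog '0 0 0 -0.3 10 0 0;0 0 0 0 10 0 0;0 0 0 0 10 0 0;0 0 0 0 0 0 0;0 0 0 0 0 0 0' 80 >/dev/null; python3 st.py; python3 - <<'E'
from h import *
f=grab('wrist','w13');cv2.imwrite('pics/w13c.png',cv2.resize(f['color'][170:320,230:430,::-1],None,fx=4,fy=4,interpolation=cv2.INTER_CUBIC))
E
python3 nt.py w13 -.7,-24.5; python3 rel.py w13;python3 tgt.py -24.5 120.5 .097 4
```

```text
yaw 25.22 [0.5719 0.0312 0.3077] [ 0.13  0.49 -0.7 ] [-0.526  0.083 -0.011] j [-0.39  0.3   0.58  1.78 -0.62  1.24  0.9 ] t 21.22
w13 -0.7 n 371 head 52.0 cv 49.5 sizes [11.8 11.4] near-best [np.float64(52.0), np.float64(51.5), np.float64(52.5), np.float64(50.5), np.float64(51.0)]
   sidenormal heading 50.39443993414904 n 26 coh 0.98
w13 -24.5 n 279 head 30.0 cv 30.6 sizes [10.8  8.7] near-best [np.float64(30.0), np.float64(29.5), np.float64(29.0), np.float64(28.5), np.float64(28.0)]
   sidenormal heading 28.187512433178448 n 35 coh 0.96
nip 284 [-0.05234032  0.59977112] [10.97974167  8.9309166 ] 0.10094544291496277 top y 0.0822 [[-0.0054, 0.0824, -0.0033], [0.0053, 0.0961, 0.0049]]
sock 312 x [-0.0103  0.0105] mid 0.0001 zface [0.012  0.0124] centre z 0.0015 mouth 0.046
pos err tool mm [-0.1  0.2 -0.3] after-rot axes [-0.1  0.2 -0.3] rotvec [-0.01  0.03  0.06] norm 0.1 /N [-0.    0.01  0.02]
tool heading z in nipple frame 120.53 tilt err 0.06
```

View pics/w13c.png

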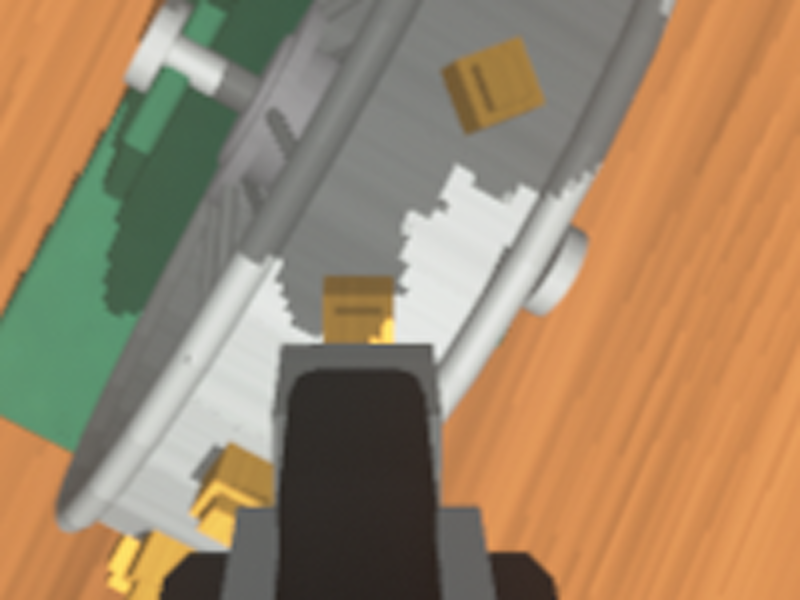

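```bash
python3 - <<'E'
from h import *
o=r.get_obs(); T=R.from_rotvec(o['orientation']).as_matrix()
P,u,v,c=cloud(load('w13')); g=c.astype(int); L=(P-o['tcp_pos'])@T
s=(abs(L[:,0])<.009)&(abs(L[:,2])<.016)&(L[:,1]>.027)&(L[:,1]<.05)&(g.mean(1)>60)&(g.max(1)-g.min(1)<40)
q=L[s]; k=np.polyfit(q[:,1],q[:,2],1); print(np.degrees(np.arctan(k[0])),np.polyval(k,[.03,.046]))
gold=(g[:,0]>g[:,2]*1.5+20)&(g[:,0]-g[:,2]>45)
m=gold&(abs(L[:,0])<.012)&(abs(L[:,2])<.02)&(L[:,1]>.083)&(L[:,1]<.098)
q=L[m]; f=q[(q[:,1]>.0875)&(abs(q[:,0])<.005)]; k=np.polyfit(f[:,1],f[:,2],1); print(len(f),np.degrees(np.arctan(k[0])),np.polyval(k,[.087,.096]))
h=(abs(L[:,0])<.006)&(L[:,2]>.02)&(L[:,2]<.035)&(L[:,1]<-.006)&(L[:,1]>-.032)&(g.max(1)<80); q=L[h]; k=np.polyfit(q[:,1],q[:,2],1);print(h.sum(),np.degrees(np.arctan(k[0])),np.polyval(k,[-.02]))
E
```

```text
-0.32479755052958986 [0.0120933 0.0120026]
96 12.972742807259797 [0.00291832 0.00499162]
1703 13.45713191489324 [0.02796518]
```

```bash
python3 -m jog '0 0 0 0 12 -2 0;0 0 0 0 12 0 0;0 0 0 0 10 0 0;0 0 0 0 0 0 0;0 0 0 0 0 0 0' 80 >/dev/null; python3 st.py; python3 -m jog '0 0 0 0 3 0 0;0 0 0 0 3 0 0;0 0 0 0 3 0 0;0 0 0 0 2 0 0;0 0 0 0 0 0 0' 80 >/dev/null; python3 st.py;python3 tgt.py -24.5 120.5 .0455 4
```

```text
yaw 25.21 [0.5737 0.0434 0.2761] [-0.32  0.06 -2.03] [-0.626 -0.022  0.008] j [-0.39  0.33  0.56  1.81 -0.65  1.18  0.92] t 21.68
yaw 25.19 [0.5743 0.0477 0.2668] [ 0.71 -0.11 -1.5 ] [-0.533  0.026  0.016] j [-0.39  0.33  0.55  1.83 -0.66  1.16  0.93] t 22.1
pos err tool mm [-0.2  6.7  1.8] after-rot axes [-0.2  6.7  1.8] rotvec [-0.02  0.03  0.08] norm 0.1 /N [-0.    0.01  0.02]
tool heading z in nipple frame 120.53 tilt err 0.08
```

```bash
python3 -m jog '0 0 0 0 2 0 0;0 0 0 0 2 0 0;0 0 0 0 1 0 0;0 0 0 0 0 0 0;0 0 0 0 0 0 0' 80 >/dev/null; python3 st.py; for i in 1 2 3 4; do python3 -m jog '0 5 0 -0.13 0 0 0;0 5 0 -0.13 0 0 0;0 5 0 -0.13 0 0 0;0 5 0 -0.13 0 0 0;0 5 0 -0.13 0 0 0' 80 >/dev/null; python3 st.py; done;python3 tgt.py -24.5 120.5 .0455 4
```

```text
yaw 25.18 [0.5746 0.0495 0.2626] [-0.05  0.52 -1.96] [-0.553  0.001  0.079] j [-0.39  0.34  0.55  1.83 -0.67  1.16  0.94] t 22.52
yaw 1.76 [0.5741 0.049  0.2626] [-0.2  -1.2  -1.45] [-0.777 -0.007  0.053] j [-0.45  0.35  0.63  1.84 -0.69  1.17  0.52] t 22.93
yaw -21.12 [0.5738 0.049  0.2627] [ 1.29  0.08 -2.86] [-0.779 -0.308 -0.147] j [-0.51  0.36  0.71  1.84 -0.72  1.19  0.11] t 23.35
yaw -45.07 [0.5735 0.0491 0.2627] [ 2.71  0.26 -4.1 ] [-1.048 -0.51  -0.191] j [-0.57  0.38  0.8   1.84 -0.75  1.21 -0.29] t 23.77
yaw -70.93 [0.5734 0.0493 0.2629] [ 2.77 -1.34 -4.9 ] [-1.274 -0.696 -0.261] j [-0.63  0.41  0.89  1.85 -0.79  1.23 -0.69] t 24.18
pos err tool mm [-1.6  2.4  0.5] after-rot axes [0.8 2.5 1.4] rotvec [-3.0000e-02 -1.0022e+02  2.8000e-01] norm 100.2 /N [-1.000e-02 -2.506e+01  7.000e-02]
tool heading z in nipple frame 20.28 tilt err 0.25
```

```bash
python3 -m jog '0 4 0 0.15 0 0.1 0;0 4 0 0.15 0 0.1 0;0 4 0 0.1 0 0.1 0;0 0 0 0 0 0 0;0 0 0 0 0 0 0' 80 >/dev/null; python3 st.py; python3 -m jog '0 -4 0 0 0 0 0;0 -4 0 0 0 0 0;0 -4 0 0 0 0 0;0 0 0 0 -4 0 0;0 0 0 0 -6 0 0' 80 >/dev/null; python3 st.py; python3 -m jog '0 0 0 0 -12 0 0;0 0 0 0 -15 0 0;0 0 0 0 -15 0 0;0 0 0 0 0 0 0;0 0 0 0 0 0 0' 80 >/dev/null;  python3 st.py
python3 - <<'E'
from h import *
f=grab('wrist','w14')
E
python3 nt.py w14 23.3,-.7,-24.5; python3 rel.py w14;python3 tgt.py -24.5 120.5 .097 4
```

```text
yaw -83.52 [0.5734 0.0493 0.2628] [ 2.85 -1.51 -2.95] [-1.144 -0.563 -0.238] j [-0.66  0.43  0.93  1.85 -0.81  1.25 -0.88] t 24.6
yaw -70.67 [0.5722 0.0459 0.2719] [ 0.18  0.37 -1.67] [-0.575  0.049 -0.025] j [-0.63  0.4   0.89  1.84 -0.78  1.25 -0.7 ] t 25.02
yaw -70.64 [0.5722 0.0274 0.3116] [-0.33  0.24 -1.27] [-0.533  0.098 -0.011] j [-0.63  0.36  0.92  1.79 -0.73  1.32 -0.73] t 25.43
w14 23.3 n 401 head 74.0 cv 74.7 sizes [12.5 11.9] near-best [np.float64(74.0), np.float64(74.5), np.float64(77.5), np.float64(77.0), np.float64(78.0)]
   sidenormal heading 77.5187493817854 n 15 coh 0.99
w14 -0.7 n 373 head 49.0 cv 47.9 sizes [11.8 11.9] near-best [np.float64(49.0), np.float64(49.5), np.float64(48.5), np.float64(50.0), np.float64(50.5)]
w14 -24.5 n 334 head 33.5 cv 34.5 sizes [11.3 11.3] near-best [np.float64(33.5), np.float64(33.0), np.float64(32.5), np.float64(34.0), np.float64(34.5)]
   sidenormal heading 31.541640254771195 n 31 coh 0.95
nip 340 [-0.29552002  0.1598381 ] [12.86246185 13.80922394] 11.252714157104492 top y 0.085 [[-0.006, 0.0853, -0.0039], [0.0056, 0.099, 0.0075]]
sock 302 x [-0.0107  0.0099] mid -0.0004 zface [0.0114 0.0117] centre z 0.0009 mouth 0.0439
pos err tool mm [-0.8  3.1  0.8] after-rot axes [1.  3.1 0.7] rotvec [ -0.14 -99.97   0.13] norm 100.0 /N [ -0.04 -24.99   0.03]
tool heading z in nipple frame 20.53 tilt err 0.17
```

View pics/w14.png

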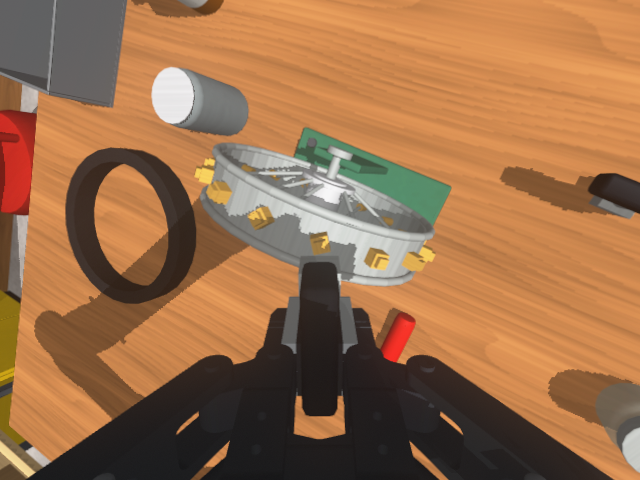

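```bash
for i in 1 2 3; do python3 -m jog '0 -6.6 0 0 0 0 0;0 -6.6 0 0 0 0 0;0 -6.6 0 0 0 0 0;0 -6.6 0 0 0 0 0;0 -6.6 0 0 0 0 0' 80 >/dev/null; done;  python3 -m jog '0 0 0 0 0 0 0;0 0 0 0 0 0 0;0 0 0 0 0 0 0;0 0 0 0 0 0 0;0 0 0 0 0 0 0' 80 >/dev/null;  python3 st.py
python3 - <<'E'
from h import *
f=grab('wrist','w15')
E
python3 nt.py w15 23.3,-.7,-24.5; python3 rel.py w15;python3 tgt.py -24.5 120.5 .097 4
```

```text
yaw 24.16 [0.5716 0.0285 0.3099] [-1.14  0.42 -1.61] [-0.579  0.061  0.039] j [-0.4   0.3   0.6   1.78 -0.63  1.25  0.89] t 27.15
w15 23.3 n 393 head 73.0 cv 74.2 sizes [11.8 11.8] near-best [np.float64(73.0), np.float64(72.5), np.float64(74.5), np.float64(74.0), np.float64(75.0)]
w15 -0.7 n 369 head 51.5 cv 50.9 sizes [11.8 11.5] near-best [np.float64(51.5), np.float64(50.5), np.float64(51.0), np.float64(52.0), np.float64(49.5)]
   sidenormal heading 50.40699665986405 n 37 coh 0.98
w15 -24.5 n 327 head 30.0 cv 32.5 sizes [10.9 11.6] near-best [np.float64(30.0), np.float64(30.5), np.float64(29.5), np.float64(31.0), np.float64(29.0)]
   sidenormal heading 31.46285818026039 n 36 coh 0.99
nip 333 [ 1.21683655 -0.24823532] [11.44340897 12.54383011] 3.0472891330718994 top y 0.0845 [[-0.0044, 0.0847, -0.005], [0.0065, 0.0981, 0.0059]]
sock 315 x [-0.0099  0.0108] mid 0.0005 zface [0.0116 0.0121] centre z 0.0011 mouth 0.0451
pos err tool mm [1.1 2.5 0.7] after-rot axes [1.1 2.5 0.7] rotvec [ 0.   -1.03  0.09] norm 1.0 /N [ 0.   -0.26  0.02]
tool heading z in nipple frame 119.47 tilt err 0.09
```

```bash
python3 -m jog '0 0 0 0.6 12 -1 0;0 0 0 0 12 0 0;0 0 0 0 12 0 0;0 0 0 0 0 0 0;0 0 0 0 0 0 0' 80 >/dev/null; python3 st.py; python3 -m jog '0 0 0 0 4 0 0;0 0 0 0 4 0 0;0 0 0 0 4 0 0;0 0 0 0 3.5 0 0;0 0 0 0 0 0 0' 80 >/dev/null; python3 st.py; for i in 1 2 3 4; do python3 -m jog '0 5 0 -0.07 0 0.06 0;0 5 0 -0.07 0 0.06 0;0 5 0 -0.07 0 0.06 0;0 5 0 -0.07 0 0.06 0;0 5 0 -0.07 0 0.06 0' 80 >/dev/null; python3 st.py; done;python3 tgt.py -24.5 120.5 .0455 4
```

```text
yaw 24.27 [0.5727 0.0435 0.2757] [-0.2  -0.57 -1.13] [-0.524  0.031 -0.029] j [-0.41  0.33  0.58  1.82 -0.66  1.19  0.91] t 27.62
yaw 24.25 [0.5734 0.0496 0.2623] [-0.23 -0.7  -0.84] [-0.577  0.058  0.03 ] j [-0.41  0.34  0.57  1.83 -0.67  1.16  0.93] t 28.03
yaw 0.82 [0.5739 0.0488 0.2633] [ 0.78 -1.29 -3.02] [-0.874 -0.319 -0.085] j [-0.47  0.35  0.65  1.84 -0.7   1.17  0.51] t 28.45
yaw -22.08 [0.5737 0.0488 0.2633] [ 1.88 -0.99 -2.33] [-1.023 -0.408 -0.141] j [-0.53  0.37  0.74  1.84 -0.73  1.19  0.1 ] t 28.87
yaw -46.09 [0.5736 0.0489 0.2634] [ 1.38 -0.93 -3.44] [-1.238 -0.402 -0.166] j [-0.59  0.39  0.82  1.84 -0.76  1.22 -0.3 ] t 29.28
yaw -72.03 [0.5736 0.0491 0.2635] [ 1.82 -2.87 -3.91] [-1.519 -0.332 -0.107] j [-0.65  0.42  0.91  1.85 -0.8   1.24 -0.7 ] t 29.7
pos err tool mm [-1.6  3.   0.3] after-rot axes [0.6 3.  1.5] rotvec [  -0.   -101.25    0.25] norm 101.2 /N [ -0.   -25.31   0.06]
tool heading z in nipple frame 19.25 tilt err 0.22
```

```bash
python3 -m jog '0 4.4 0 0.15 0 0 0;0 4.4 0 0.15 0 0 0;0 4.4 0 0.1 0 0 0;0 0 0 0 0 0 0;0 0 0 0 0 0 0' 80 >/dev/null; python3 st.py; python3 tgt.py -24.5 120.5 .0455 4; python3 -m jog '0 -4 0 0 0 0 0;0 -4 0 0 0 0 0;0 -4 0 0 0 0 0;0 0 0 0 -4 0 0;0 0 0 0 -6 0 0' 80 >/dev/null; python3 st.py; python3 -m jog '0 0 0 0 -12 0 0;0 0 0 0 -15 0 0;0 0 0 0 -15 0 0;0 0 0 0 0 0 0;0 0 0 0 0 0 0' 80 >/dev/null;  python3 -m jog '0 0 0 0 0 0 0;0 0 0 0 0 0 0;0 0 0 0 0 0 0;0 0 0 0 0 0 0;0 0 0 0 0 0 0' 80 >/dev/null; python3 st.py
python3 - <<'E'
from h import *
f=grab('wrist','w16');cv2.imwrite('pics/w16c.png',cv2.resize(f['color'][170:320,230:430,::-1],None,fx=4,fy=4,interpolation=cv2.INTER_CUBIC))
E
python3 nt.py w16 23.3,-.7,-24.5; python3 rel.py w16;python3 tgt.py -24.5 120.5 .097 4
```

```text
yaw -85.94 [0.5735 0.0492 0.2634] [ 1.84 -3.7  -3.02] [-1.453 -0.327 -0.112] j [-0.68  0.44  0.96  1.85 -0.82  1.26 -0.9 ] t 30.12
pos err tool mm [-1.5  3.  -0. ] after-rot axes [0.6 3.  1.4] rotvec [-5.0000e-02 -1.1407e+02  2.0000e-01] norm 114.1 /N [-1.000e-02 -2.852e+01  5.000e-02]
tool heading z in nipple frame 6.43 tilt err 0.17
yaw -73.03 [0.5725 0.0462 0.2725] [-0.25  0.68 -0.77] [-0.527  0.045  0.022] j [-0.65  0.41  0.92  1.84 -0.79  1.26 -0.72] t 30.53
yaw -72.99 [0.5717 0.0287 0.3103] [ 0.83  0.16 -0.5 ] [-0.496  0.012 -0.011] j [-0.64  0.38  0.95  1.79 -0.75  1.33 -0.76] t 31.37
w16 23.3 n 395 head 74.5 cv 75.5 sizes [12.2 11.7] near-best [np.float64(74.5), np.float64(75.0), np.float64(74.0), np.float64(75.5), np.float64(76.0)]
   sidenormal heading 79.33198755830408 n 7 coh 0.99
w16 -0.7 n 377 head 51.5 cv 51.0 sizes [11.9 11.6] near-best [np.float64(51.5), np.float64(51.0), np.float64(52.0), np.float64(50.5), np.float64(50.0)]
w16 -24.5 n 337 head 30.5 cv 31.3 sizes [11.4 11.5] near-best [np.float64(30.5), np.float64(30.0), np.float64(31.0), np.float64(29.5), np.float64(32.0)]
   sidenormal heading 30.628155736246132 n 29 coh 0.99
nip 343 [0.49824066 1.0280304 ] [11.89387512 12.09530869] 12.987150192260742 top y 0.0848 [[-0.0059, 0.0849, -0.0036], [0.0063, 0.0987, 0.0074]]
sock 307 x [-0.0111  0.0095] mid -0.0008 zface [0.0108 0.0112] centre z 0.0003 mouth 0.0454
pos err tool mm [-0.6  2.8  0.7] after-rot axes [0.8 2.8 0.5] rotvec [-7.0000e-02 -1.0218e+02  5.0000e-02] norm 102.2 /N [-2.000e-02 -2.554e+01  1.000e-02]
tool heading z in nipple frame 18.32 tilt err 0.08
```

View pics/w16c.png

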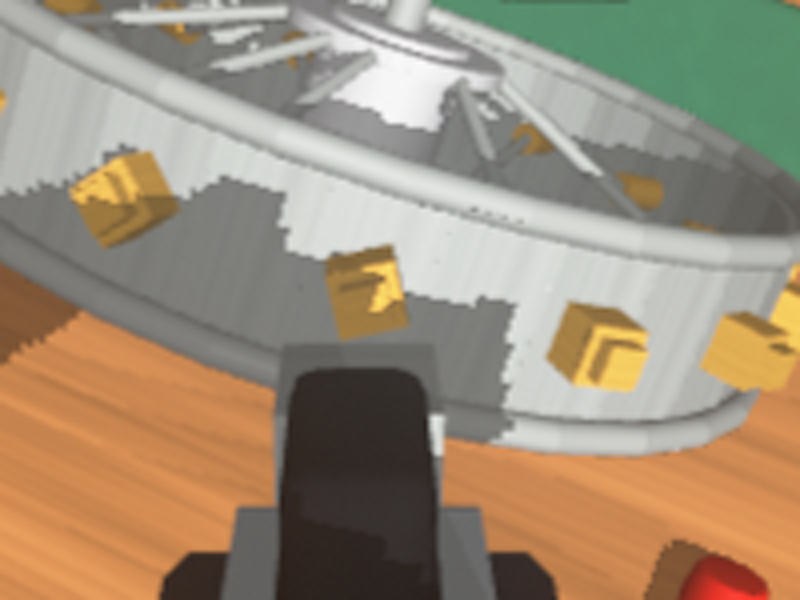

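```bash
python3 -m jog '0 0 0 0 -15 0 0;0 0 0 0 -30 0 0;0 0 0 0 -30 0 0;0 0 0 0 0 0 0;0 0 0 0 0 0 0' 80|head -2; cat > tg2.py <<'E'
from h import *
import sys
def go(az,P):
    o=r.get_obs(); T=R.from_rotvec(o['orientation']); a=np.radians(az)
    x=np.array([np.cos(a),np.sin(a),0]); y=np.array([0,0,-1.]); z=np.cross(x,y); D=R.from_matrix(np.stack([x,y,z],1))
    rv=np.degrees((T.inv()*D).as_rotvec()); print('rotvec',rv.round(2),np.linalg.norm(rv).round(1),'err tool now',(T.inv().apply(P-o['tcp_pos'])*1e3).round(1),'err in target axes',(D.inv().apply(P-o['tcp_pos'])*1e3).round(1))
    return rv
a=list(map(float,sys.argv[1:])); rv=go(a[0],np.array(a[1:4])); print((rv/max(1,np.ceil(np.linalg.norm(rv)/6.8))).round(3),np.ceil(np.linalg.norm(rv)/6.8))
E
python3 tg2.py 85.5 .639 -.2765 .28; python3 tg2.py -94.5 .639 -.2765 .28
```

```text
clock: 31.83
tcp_pos: [0.5709, -0.0046, 0.3812]
rotvec [ -34.21 -156.95    5.55] 160.7 err tool now [297.2 -18.7 -11.5] err in target axes [-265.7  101.2  -89.3]
[-1.425 -6.54   0.231] 24.0
rotvec [ -3.95  19.42 -24.35] 31.4 err tool now [297.2 -18.7 -11.5] err in target axes [265.7 101.2  89.3]
[-0.791  3.884 -4.869] 5.0
```

```bash
for i in 1 2 3 4; do python3 -m jog '-1.425 -6.54 0.231 0 0 0 0;-1.425 -6.54 0.231 0 0 0 0;-1.425 -6.54 0.231 0 0 0 0;-1.425 -6.54 0.231 0 0 0 0;-1.425 -6.54 0.231 0 0 0 0' 80 >/dev/null; done; python3 -m jog '-1.425 -6.54 0.231 0 0 0 0;-1.425 -6.54 0.231 0 0 0 0;-1.425 -6.54 0.231 0 0 0 0;-1.425 -6.54 0.231 0 0 0 0;0 0 0 0 0 0 0' 80 >/dev/null;python3 -m jog '0 0 0 0 0 0 0;0 0 0 0 0 0 0;0 0 0 0 0 0 0;0 0 0 0 0 0 0;0 0 0 0 0 0 0' 80; python3 st.py;python3 tg2.py 85.5 .639 -.2765 .18
```

```text
clock: 34.33
tcp_pos: [0.5703, -0.0027, 0.3787]
orientation: [-1.241, -1.149, 1.154]
contact_force: [0.4, -0.4, -0.9]
grip_width: 0.0128
yaw 85.58 [ 0.5703 -0.0027  0.3787] [ 0.43 -0.44 -0.94] [-0.002  0.029 -0.06 ] j [-0.49  0.21  0.47  1.63 -0.1   1.33  1.49] t 34.33
rotvec [-0.25  0.08 -0.  ] 0.3 err tool now [-267.7  198.3  -90.5] err in target axes [-267.6  198.7  -90. ]
[-0.248  0.076 -0.004] 1.0
```

```bash
for i in 1 2; do python3 -m jog '0 0 0 -26.8 11 -9 0;0 0 0 -26.8 11 -9 0;0 0 0 -26.8 11 -9 0;0 0 0 -26.8 11 -9 0;0 0 0 -26.8 11 -9 0' 80 >/dev/null; done; python3 -m jog '0 0 0 0 30 0 0;0 0 0 0 30 0 0;0 0 0 0 20 0 0;0 0 0 0 0 0 0;0 0 0 0 0 0 0' 80|head -2; python3 - <<'E'
from h import *
f=grab('wrist','w17'); s=grab('side','s17');cv2.imwrite('pics/s17c.png',cv2.resize(s['color'][220:420,280:480,::-1],None,fx=3,fy=3))
P,u,v,c=cloud(f); g=c.astype(int)
near=(abs(P[:,0]-.64)<.05)&(abs(P[:,1]+.276)<.05)
w=near&(abs(P[:,2]-.03)<.004)&(g[:,0]>110)
rc=cv2.minAreaRect((P[w][:,:2]*1e4).astype(np.float32)); print('  holder',w.sum(),np.array(rc[0])/1e4,np.array(rc[1])/10,rc[2])
o=r.get_obs(); T=R.from_rotvec(o['orientation']).as_matrix()
for nm,(P,u,v,c) in (('w',cloud(f)),('s',cloud(s))):
    g=c.astype(int);L=(P-o['tcp_pos'])@T
    q=L[(abs(L[:,0])<.016)&(abs(L[:,2])<.016)&(L[:,1]>.027)&(L[:,1]<.05)&(g.mean(1)>60)&(g.max(1)-g.min(1)<40)]
    print(nm,len(q),np.percentile(q,[1,50,99],axis=0).round(4).tolist())
E
python3 tg2.py 85.5 .639 -.2765 .053
```

```text
clock: 35.58
tcp_pos: [0.6384, -0.2763, 0.1876]
  holder 4883 [ 0.63911094 -0.27683259] [70.1078125 70.3340332] 73.67125701904297
w 300 [[-0.0083, 0.0276, 0.0121], [0.0014, 0.041, 0.0126], [0.0119, 0.0472, 0.0132]]
s 74 [[-0.0121, 0.0272, -0.01], [-0.0092, 0.0352, 0.0035], [0.0074, 0.0451, 0.0114]]
rotvec [-0.08  0.13 -0.05] 0.2 err tool now [  0.7 137.4   0.7] err in target axes [  0.6 137.4   0.9]
[-0.075  0.133 -0.046] 1.0
```

View pics/s17c.png

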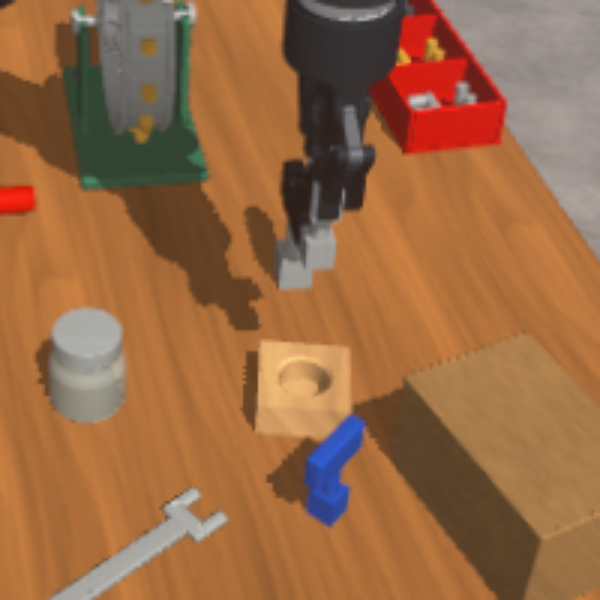

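View pics/w17.png

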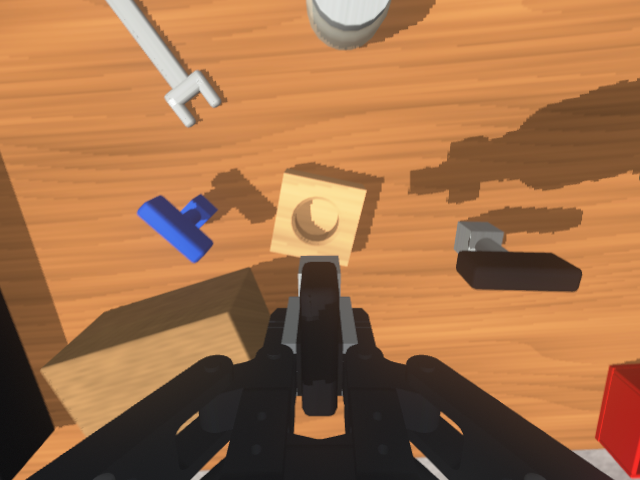

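```bash
python3 -m jog '0 0 0 -1 25 -2.5 0;0 0 0 0 25 0 0;0 0 0 0 25 0 0;0 0 0 0 15 0 0;0 0 0 0 5 0 0' 80 >/dev/null; python3 st.py;  python3 -m jog '0 0 0 0 8 0 0;0 0 0 0 8 0 0;0 0 0 0 8 0 0;0 0 0 0 7 0 0;0 0 0 0 0 0 0' 80 >/dev/null; python3 st.py
```

```text
yaw 85.66 [ 0.6405 -0.2772  0.0924] [ 0.01  1.21 -0.01] [ 0.009 -0.035 -0.006] j [ 0.02  0.7   0.45  1.62 -0.36  0.91  2.1 ] t 36.1
yaw 85.65 [ 0.6402 -0.2773  0.0613] [-0.25 -0.33 -1.04] [-0.006 -0.044 -0.042] j [ 0.03  0.74  0.43  1.64 -0.38  0.86  2.11] t 36.52
```

```bash
python3 -m jog '0 0 0 0 2 0 0;0 0 0 0 2 0 0;0 0 0 0 1 0 0;0 0 0 0 0 0 0;0 0 0 0 0 0 0' 80 >/dev/null; python3 st.py;  python3 -m jog '0 0 0 0 1 0 0;0 0 0 0 0.7 0 0;0 0 0 0 0.5 0 0;0 0 0 0 0 0 0;0 0 0 0 0 0 0' 80 >/dev/null; python3 st.py
```

```text
yaw 85.64 [ 0.6408 -0.2778  0.0578] [ 0.16 -0.48 -1.48] [-0.019 -0.023 -0.007] j [ 0.03  0.74  0.43  1.64 -0.38  0.85  2.11] t 36.93
yaw 85.64 [ 0.6407 -0.2777  0.0553] [ 0.81 -0.5  -0.63] [-0.034  0.022  0.04 ] j [ 0.03  0.74  0.43  1.64 -0.38  0.85  2.12] t 37.35
```

```bash
python3 -m jog '0 0 0 0 1 0 0;0 0 0 0 0.7 0 0;0 0 0 0 0 0 0;0 0 0 0 0 0 0;0 0 0 0 0 0 0' 80 >/dev/null; python3 st.py;  python3 -m jog '0 0 0 0 0.7 0 0;0 0 0 0 0.5 0 0;0 0 0 0 0 0 0;0 0 0 0 0 0 0;0 0 0 0 0 0 0' 80 >/dev/null; python3 st.py
```

```text
yaw 85.64 [ 0.6407 -0.2777  0.0536] [-0.33 -1.28 -2.13] [-0.09   0.023  0.019] j [ 0.03  0.74  0.43  1.64 -0.38  0.85  2.12] t 37.77
yaw 85.64 [ 0.6408 -0.2778  0.0527] [-1.34  0.66  1.88] [0.114 0.226 0.013] j [ 0.03  0.75  0.43  1.64 -0.39  0.85  2.12] t 38.18
```

```bash
python3 -m jog '0 0 0 0 0 0 0.2;0 0 0 0 0 0 0.25;0 0 0 0 0 0 0.35;0 0 0 0 0 0 0.45;0 0 0 0 0 0 0.5' 20 >/dev/null; python3 st.py; python3 -m jog '0 0 0 0 0 0 0.5;0 0 0 0 -8 0 0.5;0 0 0 0 -15 0 0.5;0 0 0 0 -25 0 0.5;0 0 0 0 -30 0 0.5' >/dev/null;python3 -m jog '0 0 0 0 -40 0 0.5;0 0 0 0 -40 0 0.5;0 0 0 0 -35 0 0.5;0 0 0 0 0 0 0.5;0 0 0 0 0 0 0.5' >/dev/null; python3 st.py; python3 - <<'E'
from h import *
f=grab('wrist','w18'); s=grab('side','s18');cv2.imwrite('pics/s18c.png',cv2.resize(s['color'][220:420,280:480,::-1],None,fx=3,fy=3))
grab('top','t18')
P,u,v,c=cloud(f); g=c.astype(int)
k=(abs(P[:,0]-.64)<.05)&(abs(P[:,1]+.276)<.03)&(g.max(1)<90)&(P[:,2]>.05)&(P[:,2]<.11)
top=P[k];print(np.percentile(top[:,2],[5,50,95]));top=top[top[:,2]>.078]
rc=cv2.minAreaRect((top[:,:2]*1e4).astype(np.float32)); print(np.array(rc[0])/1e4,np.array(rc[1])/10,rc[2]); print(np.linalg.svd(top-top.mean(0))[2][2])
E
```

```text
yaw 85.63 [ 0.6407 -0.2778  0.0524] [0.26 0.1  0.6 ] [0.02  0.019 0.02 ] j [ 0.03  0.75  0.43  1.64 -0.39  0.85  2.12] t 38.6
yaw 85.61 [ 0.6427 -0.279   0.2501] [-0.26  0.02 -0.16] [-0.002  0.009 -0.028] j [-0.02  0.55  0.52  1.49 -0.29  1.17  2.04] t 39.43
[0.07909533 0.08384338 0.08517598]
[ 0.63919297 -0.2761114 ] [13.80062561 54.0132019 ] 85.9641342163086
[-0.01416529 -0.00979364  0.9998517 ]
```

View pics/s18c.png

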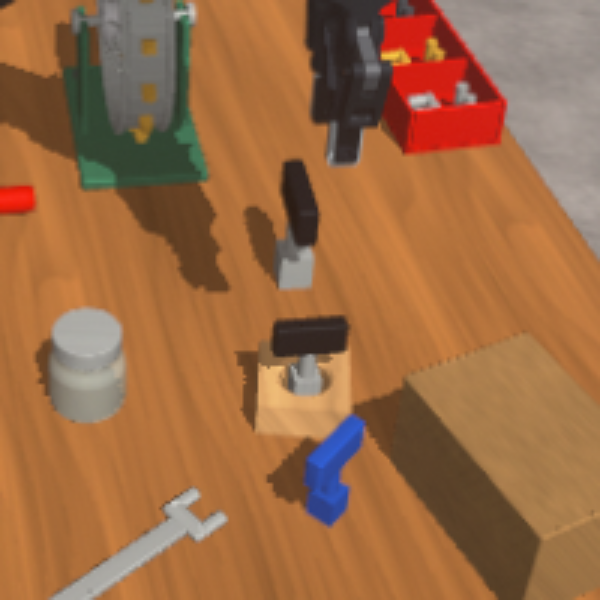

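View pics/w18.png

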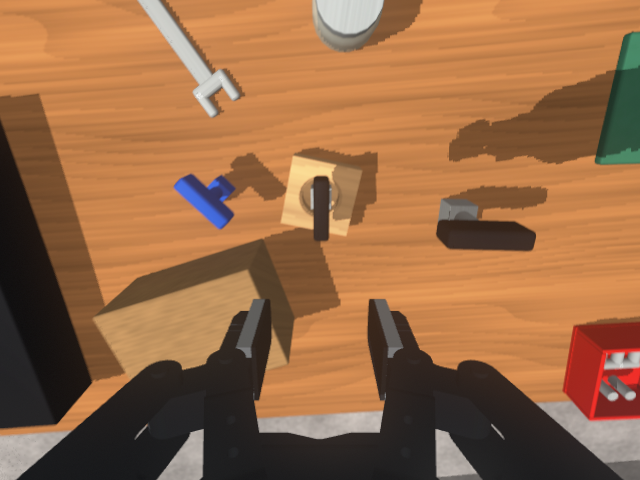

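```bash
python3 -m jog '0 -4.5 0 0 -25 0 0.5;0 0 0 15 -30 0 0.5;0 0 0 40 -6 1 0.5;0 0 0 40 0 1 0.5;0 0 0 40 0 1 0.5' >/dev/null; python3 -m jog '0 0 0 41 0 1 0.5;0 0 0 41 0 1 0.5;0 0 0 41 0 1 0.5;0 0 0 41 0 1 0.5;0 0 0 41 0 1 0.5' >/dev/null; python3 -m jog '0 0 0 37 0 1 0.5;0 0 0 0 0 0 0.5;0 0 0 0 0 0 0.5;0 0 0 0 0 0 0.5;0 0 0 0 0 0 0.5' >/dev/null; python3 st.py; python3 - <<'E'
from h import *
f=grab('wrist','w19');cv2.imwrite('pics/w19c.png',cv2.resize(f['color'][60:260,200:460,::-1],None,fx=3,fy=3,interpolation=cv2.INTER_CUBIC))
E
python3 nt.py w3,w19 23.3,-.7,-24.5 | grep -v near-bestx
```

```text
yaw 89.99 [0.6316 0.0971 0.306 ] [ 0.02 -0.42  0.16] [-0.008 -0.021  0.046] j [-0.57  0.38  0.44  1.58 -0.17  1.23  1.47] t 40.83
w3 23.3 n 496 head 74.5 cv 75.0 sizes [11.9 11.3] near-best [np.float64(74.5), np.float64(74.0), np.float64(75.0), np.float64(73.5), np.float64(75.5)]
   sidenormal heading 76.08300212612916 n 9 coh 0.95
w3 -0.7 n 435 head 51.0 cv 50.0 sizes [11.4 11.4] near-best [np.float64(51.0), np.float64(50.5), np.float64(51.5), np.float64(50.0), np.float64(52.0)]
   sidenormal heading 51.632425543201045 n 6 coh 0.99
w3 -24.5 n 491 head 34.5 cv 32.4 sizes [12.2 11. ] near-best [np.float64(34.5), np.float64(35.0), np.float64(32.5), np.float64(34.0), np.float64(33.0)]
   sidenormal heading 31.315812965896992 n 20 coh 0.93
w19 23.3 n 530 head 73.5 cv 75.0 sizes [11.8 11.5] near-best [np.float64(73.5), np.float64(73.0), np.float64(72.0), np.float64(72.5), np.float64(71.5)]
w19 -0.7 n 466 head 50.5 cv 49.7 sizes [11.5 11.7] near-best [np.float64(50.5), np.float64(50.0), np.float64(51.0), np.float64(51.5), np.float64(49.5)]
w19 -24.5 n 516 head 32.0 cv 29.0 sizes [12.  11.6] near-best [np.float64(32.0), np.float64(31.5), np.float64(32.5), np.float64(33.0), np.float64(31.0)]
   sidenormal heading 32.61314896774623 n 8 coh 0.97
```

View pics/w19c.png

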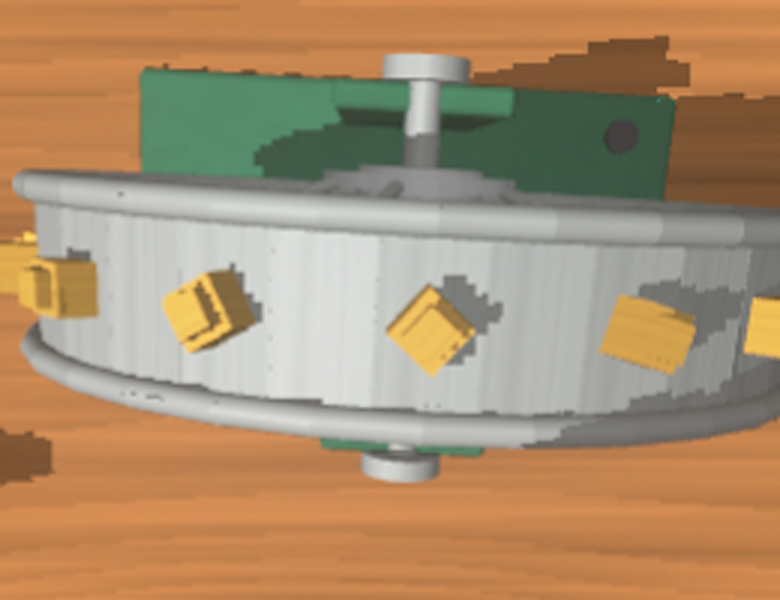

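All three nipples now show the same headings as at the start, which is what full quarter turns should give. The key stands in its block and the robot touches nothing.

```bash
python3 -c "
from bench import r
print(r.hand_in())"
```

```text
the job is handed in; nothing more can be done
None
```

The job is handed in at about 41 s of the 67 s allowed: both nipples are turned and the key is back in its block. I used the black key in the holder, which measured 56 mm long, the smaller of the two black ones.

- **Uppermost nipple:** one quarter turn, in three goes. The first look showed about 82° and the second about 86°, so I reseated the key twice. The end heading is about 50.5° against about 50° at the start, so roughly 89–90° turned.
- **Right nipple:** two quarter turns, with a look in between (about 88°). The end heading is about 31° against about 30–31° at the start, so roughly 180°. Single readings of this nipple scatter by 2–3°.
- **Left nipple:** not touched. It reads about 74° before and after.
- **Key:** stands upright in the block, handle top at 84 mm, within 1 mm of the middle of the pocket.
- **Forces:** sideways force on the wrist stayed under about 6 N, and the largest reading was about 8 N while closing on the key. The fingers stayed at least 40 mm above the rim bed while turning.

No check failed. The headings only show position within a quarter turn; the number of quarters comes from the key angle minus its play, about 24° each way. The moment readings were too noisy to show when the key took up its play, so I relied on the camera instead. In the last pictures the things near the holder and the wheel looked unmoved; the rest I did not compare.

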